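Sort salvaged relays into the stock bins

TASK

Sort the three salvaged plug-in relays on the bench mat into the two stock bins, each standing with its pins up: the two slim relays together in the long narrow bin, the wide one in the square bin. The wide relay is lying on its side: first stand it on the open mat, pins up, and let go so that its pins can be looked over, then take it from above and put it in its bin. Leave everything else on the bench where it is.

Things in the scene. Friction and masses are not known exactly. Their poses are not given: they have to be found in the camera images.
- slim_a: One of two identical slim relays: light grey box-shaped cover 28 x 20 mm (its x, y), 48 mm tall, the top 10 mm of it a black base from which four small brass pins stick up 8 mm more; 35 g. Starts standing on the mat with its pins up, at any yaw. Origin at the centre of the plain end it stands on, z towards the pins.
- slim_b: The other slim relay, the same in every way as slim_a.
- wide: The wide relay, same materials: cover 34 x 34 mm square, 54 mm long (the last 10 mm black), six brass pins sticking out 8 mm more; 80 g. Starts lying on a side face on the mat (z up), pins pointing roughly to the left (+y). Origin at the centre of the plain end face; x runs along its length to the pins (up when it stands pins up), y and z square to the side faces.
- bin_square: Fixed low square white plastic open bin, 58 x 58 mm outside, 30 mm high, 3 mm walls, floor 3 mm thick (inside 52 x 52 mm). Origin at the centre of its underside, on the mat; x and y along its sides.
- bin_long: Fixed low long white plastic open bin, 102 mm (x) by 38 mm (y) outside, 30 mm high, 3 mm walls, floor 3 mm thick (inside 96 x 32 mm); takes the two slim relays one behind the other along x, their 28 mm sides along x. Origin at the centre of its underside, on the mat.
- mat: Fixed dark grey bench mat, 340 mm (x) by 600 mm, 2 mm thick, on which the relays and bins stand (its top is at z = 0.002). Origin at the centre of its underside.
- transformer: Not to be moved: small transformer of steel, white plastic and copper, 42 x 34 x 36 mm tall, standing on the mat among the relays. Origin at the centre of its underside.
- solder_spool: Not to be moved: aluminium solder spool, 52 mm across, 38 mm tall, beyond the bins. Origin under its centre.
- flux_jar: Not to be moved: amber jar, 40 mm across, 45 mm tall, beyond the bins. Origin under its centre.
- heatsink: Not to be moved: finned aluminium heat sink, 45 x 30 x 26 mm tall, beyond the bins. Origin under its centre.
- screwdriver: Not to be moved: screwdriver lying at the right of the mat. Origin on its underside.
- multimeter: Not to be moved: orange multimeter, 160 x 80 x 36 mm, lying at the right. Origin under its centre.
- tip_tin: Not to be moved: round steel tin with brass wool, 68 mm across, 45 mm tall, left of the mat. Origin under its centre.

How it is judged:
On the way:
1. the wide relay stands on the mat, outside the bin, pins up and let go of (angle between wide's own x axis and vertical below 0.12 rad and height (world z) of wide between -0.002 and 0.0055 m and horizontal distance between wide and bin_square above 0.045 m and linear speed of wide below 0.02 m/s and contact force between wide and the fingers below 0.1 N), for 0.2 s.
At the end, for the whole second after the job is handed in: Wide relay in the square bin, both slim relays in the long bin: each pins up (within 0.15 rad), the centre of its plain end inside the walls and less than 9 mm above the bin's underside (on its floor), released and at rest (x of wide in the frame of bin_square between -0.026 and 0.026 m and y of wide in the frame of bin_square between -0.026 and 0.026 m and z of wide in the frame of bin_square between -0.002 and 0.009 m and angle between wide's own x axis and vertical below 0.15 rad and linear speed of each of wide, slim_a, slim_b below 0.02 m/s and contact force between each of wide, slim_a, slim_b and the fingers below 0.1 N and x of slim_a in the frame of bin_long between -0.048 and 0.048 m and y of slim_a in the frame of bin_long between -0.016 and 0.016 m and z of slim_a in the frame of bin_long between -0.002 and 0.009 m and angle between each of slim_a, slim_b's own z axis and vertical below 0.15 rad and x of slim_b in the frame of bin_long between -0.048 and 0.048 m and y of slim_b in the frame of bin_long between -0.016 and 0.016 m and z of slim_b in the frame of bin_long between -0.002 and 0.009 m); the robot touches nothing.
It fails at once if another thing on the bench is moved by more than 25 mm (distance of any of transformer, solder_spool, flux_jar, heatsink, screwdriver, multimeter, tip_tin from where it was at the start of the episode above 0.025 m).
It also fails if it takes over 72 s, if anything falls off the work surface, if the arm or the gripper's body presses on something with over 40 N, if the wrist force passes 120 N, or if a joint passes its speed limit or range.

ROBOT

A 6-joint arm with a two-finger parallel gripper is mounted at the origin on the work surface. World frame = base frame: x ahead of the robot, y to its left, z up, the work surface at z = 0. Lengths are in m, angles in rad, forces in N, time in s.
With the tool pointing down it reaches from about 0.35 to 0.925 m from the base axis. Payload 6.4 kg.
Tool frame: the origin (TCP) lies midway between the tips of the shut fingers; the grasp point (between the pads) lies behind it (robot.tcp_to_grasp is the z of the grasp point in the tool frame, in m); z points along the fingers, y is the line along which they close (so a half turn about z gives the same grasp; the last joint's range is limited). The gripper opens to 94 mm and grips with 3 to 60 N. Pads are 16 mm wide; open, the fingers measure 119 mm over their backs; the gripper's body (75 mm by 177 mm) begins 78 mm behind the grasp point.
Start: joints at [-1.452, 0.245, 1.558, -0, 1.339, -0.174], TCP at [0.188, -0.622, 0.166] pointing down, gripper open.
Joint ranges: [-3.13, 3.13], [-1.02, 2.26], [0.13, 2.54], [-0.95, 4.09], [0.21, 2.88], [-2.74, 2.74]. Speed limits (rad/s): [2.57, 2.57, 3.14, 3.14, 3.14, 3.14].

INTERFACE

Orientations are given as a unit quaternion [x, y, z, w].
In Python, from rig import robot gives the robot as it stands. The module is installed in compiled form; this text tells all that it offers.
- The arm moves only by the shell command python3 -m handwheel 'ROWS' [FORCE]. ROWS is JSON, a list of rows, each a list of 3 entries, a list of its own where there are three numbers: the shift along the tool's x, y, z in cm, then the turn about the tool's z in rad, then the opening, from 0 (shut) to 1 (fully open). In form: [[[x, y, z], yaw, gripper], ...]. A call has 1 to 5 rows; each row shifts and turns the commanded pose from where the row before left it, along the tool's axes as they then stand; what a row does not reach is not made up. A row lasts 1/8 s, in which the tool goes at most 62.5 mm and 10.7 degrees, less where a joint would pass 70% of its speed; a pose out of reach is approached as far as the arm can. A call is refused whole if a number of a shift passes 6.25 or a number of a turn 0.188, either way. A call with a gripper value outside its range is refused whole. The fingers move at their own pace and stop on an object; FORCE is the grip in N (left out, the last holds). Time passes only in rows, so rows that do not move let the fingers close. It gives the time, the measured TCP pose, the force, the opening and the grip force at its end, in the units of the state.
- robot.sense(): the state, without advancing time (a new reading comes with each control period).
- robot.camera(name): name is "scene" or "top" or "wrist"; returns a dict with "img" (480x640x3 uint8, red, green, blue), "fx", "fy", "cx", "cy" (pixels), "cam_to_world" (4x4, takes a point from camera to world coordinates). Camera axes: x right, y down, z forward; pixel columns grow to the right and rows downward; lengths in m; the calibration is good to about 2 mm. A picture is of the moment at which its call begins. There is no depth.
- robot.sign_off(): hands the job in; it is judged then, once.
The state is a dict: "time": time; "qpos": joint angles; "qvel": joint speeds; "tau": joint torques, N m; "ee_pos": TCP position; "ee_rot": TCP orientation; "force": force on the tool from outside, world axes, zero at the start; "wrist_torque": the same for the moment, N m; "grip_width": finger opening in m; "grip_force": force on a finger pad.
Only numpy, scipy, OpenCV 4.12 (cv2) and the standard library are available. Lean on these libraries where they do the work, as an engineer would, in place of code of your own. Each camera call takes 0.05 s, during which the arm holds its last target. There are 200 camera calls.

## Working session

There is one attempt and no reset: what is moved stays moved. The work goes in short steps, Python scripts to look and compute and a shell command to move; the robot and the scene stay as the last step left them, time stands still between calls to the robot, and variables do not carry over. Pictures are saved under pics/ and viewed, at most 10 in all, crops included, and the job is handed in when it is done.

```bash
mkdir -p pics; ls; cat > h.py <<'E'
from rig import robot
import numpy as np, cv2
from scipy.spatial.transform import Rotation as R
def snap(n,f):
    c=robot.camera(n); cv2.imwrite('pics/'+f,c['img'][:,:,::-1]); np.savez('pics/'+f+'.npz',**c); return c
def px2w(c,uv,z):
    uv=np.atleast_2d(uv).astype(float); T=np.array(c['cam_to_world'])
    d=np.c_[(uv[:,0]-c['cx'])/c['fx'],(uv[:,1]-c['cy'])/c['fy'],np.ones(len(uv))]@T[:3,:3].T
    o=T[:3,3]; return o+d*((z-o[2])/d[:,2])[:,None]
def w2px(c,p):
    T=np.linalg.inv(np.array(c['cam_to_world'])); q=np.atleast_2d(p)@T[:3,:3].T+T[:3,3]
    return np.c_[c['fx']*q[:,0]/q[:,2]+c['cx'],c['fy']*q[:,1]/q[:,2]+c['cy']]
E
python3 - <<'E'
from h import *
print(robot.tcp_to_grasp); s=robot.sense(); print(s)
print(R.from_quat(s['ee_rot']).as_matrix().round(3))
for n in('top','scene'):
    c=snap(n,n+'0.png'); print(c['fx'],c['cx'],c['cy'],np.round(c['cam_to_world'],3))
E
```

```text
pics
-0.0188
{'time': 0.0, 'qpos': array([-1.45213314e+00,  2.45758595e-01,  1.55899487e+00,  1.20971800e-05,
        1.33870698e+00, -1.74111841e-01]), 'qvel': array([ 1.04136620e-03, -4.09922585e-04, -6.73367983e-04, -1.29929323e-05,
       -1.75149745e-03, -1.19019620e-03]), 'tau': array([-2.49651319e-03, -4.15846395e+01, -3.14595437e+01,  6.83488883e-02,
        3.33056005e-02, -1.45015683e-04]), 'ee_pos': array([ 0.18751842, -0.62166707,  0.16519121]), 'ee_rot': array([ 9.89304240e-01,  1.45863799e-01,  3.17710917e-05, -9.33371083e-04]), 'force': array([-0.28044489,  0.32344216, -0.62408167]), 'wrist_torque': array([-0.00339392, -0.03060332,  0.01617814]), 'grip_force': 0.0, 'grip_width': 0.09387439747493985}
[[ 0.957  0.289 -0.   ]
 [ 0.289 -0.957  0.002]
 [ 0.    -0.002 -1.   ]]
511.9852968221407 322.4432240620764 239.75711373141473 [[ 0.006 -0.981  0.196  0.37 ]
 [-1.    -0.005  0.004 -0.011]
 [-0.003 -0.196 -0.981  1.13 ]
 [ 0.     0.     0.     1.   ]]
606.5172577058487 318.2667986524094 232.50985837802335 [[-0.593  0.563 -0.576  1.324]
 [ 0.805  0.396 -0.442  0.551]
 [-0.02  -0.726 -0.688  0.899]
 [ 0.     0.     0.     1.   ]]
```

View pics/top0.png

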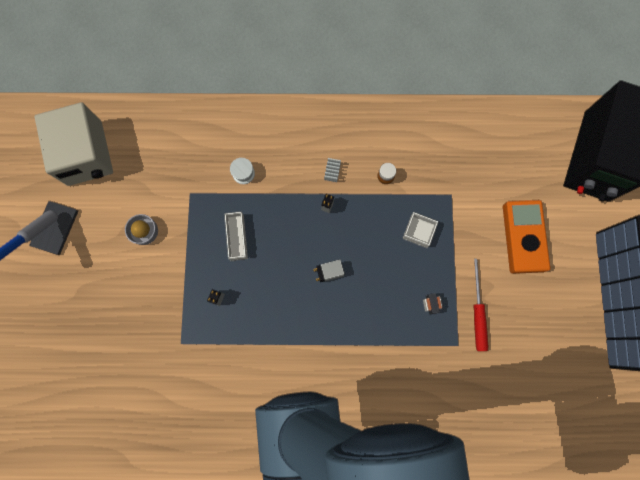

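View pics/scene0.png

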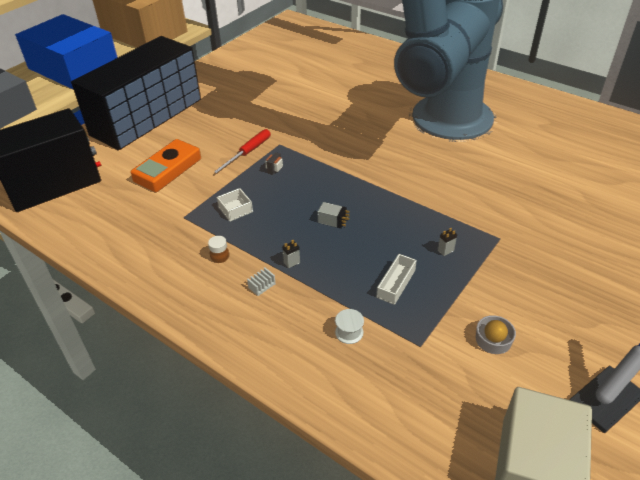

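Top view: slim relays at about (327,202) and (214,297), wide relay lying at (330,270) with pins at the left (316,272). The long bin is at (235,236), the square bin at (421,230) and the transformer at (433,303). The scene view agrees.

```bash
cat >> h.py <<'E'
def goto(x,y,z,yaw=None):
    """print rows (cm/rad) from sensed pose to world target; yaw = tool y-axis direction in world (mod pi)"""
    s=robot.sense(); M=R.from_quat(s['ee_rot']).as_matrix()
    d=np.array([x,y,z])-s['ee_pos']; dy=0
    if yaw is not None:
        cur=np.arctan2(M[1,1],M[0,1]); dy=-((yaw-cur+np.pi/2)%np.pi-np.pi/2)  # tool z is down
    M2=M@R.from_euler('z',dy).as_matrix()
    print('turn %.3f (or %+.3f)  then shift cm %s | shift first %s'%(dy,dy-np.sign(dy)*np.pi,(M2.T@d*100).round(2),(M.T@d*100).round(2)),'q6 %.2f'%s['qpos'][5],'pos',s['ee_pos'].round(4),'t',s['time'])
E
python3 - <<'E'
from h import *
c=dict(np.load('pics/top0.png.npz')); im=cv2.cvtColor(c['img'],cv2.COLOR_RGB2HSV)
m=((im[...,2]>110)&(im[...,1]<60)).astype('uint8'); m[:195]=0;m[345:]=0;m[:,:190]=0;m[:,455:]=0
n,l,st,ce=cv2.connectedComponentsWithStats(m)
for i in range(1,n):
    if st[i,4]<15: continue
    ys,xs=np.where(l==i); 
    for z in (0.012,0.032,0.036):
        w=px2w(c,np.c_[xs,ys],z)[:,:2].astype('float32'); r=cv2.minAreaRect(w*1000)
        print(ce[i].round(1),st[i,4],z,np.round(r[0],1),np.round(r[1],1),round(r[2],1))
print(px2w(c,[(327,202),(214,297)],.05).round(3))
x=c['img'];cv2.imwrite('pics/crop0.png',np.hstack([cv2.resize(x[y-30:y+30,u-30:u+30,::-1],(260,260),interpolation=cv2.INTER_CUBIC) for u,y in((327,205),(214,297),(330,270))]))
E
```

```text
[235.2 235.9] 713 0.012 [603.9 190.7] [105.7  40. ] 7.3
[235.2 235.9] 713 0.032 [599.8 187.1] [103.8  39.2] 7.3
[235.2 235.9] 713 0.036 [598.9 186.4] [103.4  39.1] 7.3
[420.1 229.4] 768 0.012 [ 618.4 -224.1] [60.7 66.4] 68.2
[420.1 229.4] 768 0.032 [ 614.  -220.3] [59.6 65.2] 68.2
[420.1 229.4] 768 0.036 [ 613.1 -219.5] [59.4 64.9] 68.2
[332. 269.] 307 0.012 [528.2 -27.7] [34.  44.2] 15.4
[332. 269.] 307 0.032 [525.4 -27.4] [33.4 43.4] 15.4
[332. 269.] 307 0.036 [524.8 -27.3] [33.2 43.2] 15.4
[425.3 304.7] 38 0.012 [ 451.2 -230.1] [24.8  6.6] 10.7
[425.3 304.7] 38 0.032 [ 449.8 -226.2] [24.3  6.5] 10.7
[425.3 304.7] 38 0.036 [ 449.5 -225.4] [24.2  6.5] 10.7
[[ 0.67  -0.016  0.05 ]
 [ 0.462  0.221  0.05 ]]
```

View pics/crop0.png

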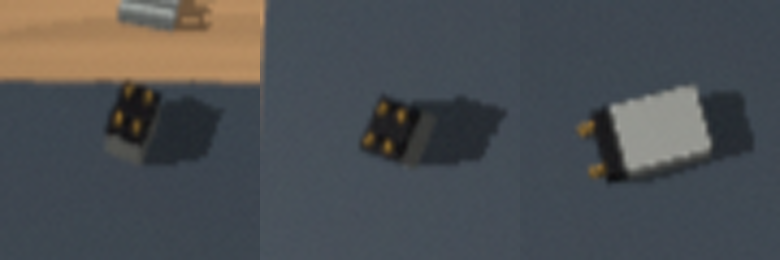

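The crops show slim_1's pins (centre near 135,112) and slim_2's pins (centre near 390,125). The wide relay's cover is at (660,130) with its black end and pins to the lower left, so the pins point along about (-0.27, 0.96). The sizes match (34 x 44 cover).

```bash
python3 - <<'E'
from h import *
goto(.519,-.005,.2,.269); print(R.from_quat(robot.sense()['ee_rot']).as_euler('xyz'))
E
```

```text
turn -1.547 (or +1.595)  then shift cm [50.65 48.35 -3.38] | shift first [ 49.54 -49.49  -3.38] q6 -0.17 pos [ 0.1875 -0.6217  0.1653] t 0.1
[-3.13989439e+00 -2.88826055e-04  2.92782337e-01]
```

```bash

python3 -m handwheel '[[[4.1,-4.1,-0.3],0,1],[[4.1,-4.1,-0.3],0,1],[[4.1,-4.1,-0.3],0,1],[[4.1,-4.1,-0.3],0,1],[[4.1,-4.1,-0.3],0,1]]'
python3 -m handwheel '[[[4.1,-4.1,-0.3],0,1],[[4.1,-4.1,-0.3],0,1],[[4.1,-4.1,-0.3],0,1],[[4.1,-4.1,-0.3],0,1],[[4.1,-4.1,-0.3],0,1]]'
python3 -m handwheel '[[[4.1,-4.1,-0.3],0,1],[[4.1,-4.1,-0.3],0,1],[[0,0,0],-0.18,1],[[0,0,0],-0.18,1],[[0,0,0],-0.18,1]]'
python3 -m handwheel '[[[0,0,0],-0.18,1],[[0,0,0],-0.18,1],[[0,0,0],-0.18,1],[[0,0,0],-0.18,1],[[0,0,0],-0.18,1]]'
python3 -m handwheel '[[[0,0,0],-0.1,1],[[0,0,0],0,1]]'
python3 - <<'E'
from h import *
goto(.519,-.005,.2,.269); c=snap('wrist','w1.png'); print(c['fx'],np.round(c['cam_to_world'],3))
E
```

```text
time: 0.72
ee_pos: [0.3252, -0.365, 0.181]
ee_rot: [0.989, 0.146, 0.0, -0.0]
force: [0.5, -0.0, -0.1]
grip_width: 0.0942
grip_force: 0.0
time: 1.35
ee_pos: [0.4622, -0.1096, 0.1962]
ee_rot: [0.989, 0.146, 0.0, 0.0]
force: [1.4, -0.8, -0.8]
grip_width: 0.0943
grip_force: 0.0
time: 1.98
ee_pos: [0.5163, -0.0089, 0.2017]
ee_rot: [0.913, 0.407, -0.0, -0.0]
force: [0.4, -0.2, 0.5]
grip_width: 0.0938
grip_force: 0.0
time: 2.6
ee_pos: [0.5163, -0.0092, 0.2018]
ee_rot: [0.645, 0.764, -0.0, -0.0]
force: [0.3, -0.1, -0.5]
grip_width: 0.0943
grip_force: 0.0
time: 2.85
ee_pos: [0.5164, -0.0092, 0.2018]
ee_rot: [0.609, 0.793, -0.0, -0.0]
force: [0.1, -0.1, -0.1]
grip_width: 0.0938
grip_force: 0.0
turn -0.008 (or +3.133)  then shift cm [0.34 0.37 0.18] | shift first [0.34 0.36 0.18] q6 -0.50 pos [ 0.5164 -0.0092  0.2018] t 2.85
413.5898775253227 [[ 0.966  0.251  0.064  0.498]
 [ 0.259 -0.935 -0.241  0.061]
 [-0.     0.25  -0.968  0.421]
 [ 0.     0.     0.     1.   ]]
```

View pics/w1.png

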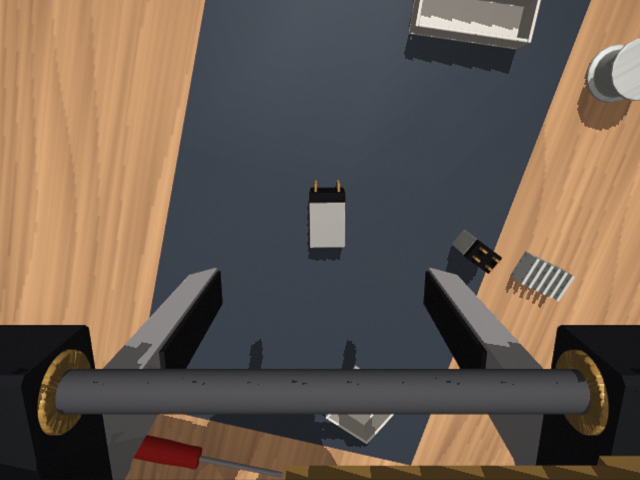

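Wrist view: the wide relay's light cover spans (309–345, 202–247), with the pins at the top (315/339, 186). One slim relay is at (480,252).

```bash
python3 - <<'E'
from h import *
c=dict(np.load('pics/w1.png.npz')); im=cv2.cvtColor(c['img'],cv2.COLOR_RGB2HSV)
m=((im[...,2]>110)&(im[...,1]<60)).astype('uint8'); m[:170]=0;m[265:]=0;m[:,:290]=0;m[:,365:]=0
ys,xs=np.where(m); print(xs.min(),xs.max(),ys.min(),ys.max())
r=cv2.minAreaRect((px2w(c,np.c_[xs,ys],.036)[:,:2]*1000).astype('float32')); print(r)
a=np.radians(r[2]); ctr=np.array(r[0])/1000; g=ctr+.023*np.array([-np.sin(a),np.cos(a)]) if r[2]<45 else None
print(g)
if g is not None: goto(g[0],g[1],.0045,a)
E
```

```text
310 344 203 247
((526.1285400390625, -27.469741821289062), (32.972782135009766, 43.295265197753906), 14.994257926940918)
[ 0.52017793 -0.00525285]
turn -0.001 (or +3.140)  then shift cm [ 0.28  0.48 19.74] | shift first [ 0.28  0.47 19.74] q6 -0.50 pos [ 0.5164 -0.0092  0.2019] t 2.9
```

```bash

python3 -m handwheel '[[[0.3,0.5,4],0,1],[[0,0,4],0,1],[[0,0,4],0,1],[[0,0,3],0,1],[[0,0,2],0,1]]' 4
python3 -m handwheel '[[[0,0,1.7],0,1],[[0,0,1],0,1],[[0,0,0],0,1]]'
python3 - <<'E'
from h import *
goto(.5202,-.0053,.0045,np.radians(15))
E
```

```text
time: 3.52
ee_pos: [0.5197, -0.0048, 0.0304]
ee_rot: [0.609, 0.793, -0.0, -0.001]
force: [0.1, -0.3, 0.0]
grip_width: 0.0944
grip_force: 0.0
time: 3.9
ee_pos: [0.5204, -0.005, 0.0048]
ee_rot: [0.609, 0.793, -0.0, -0.0]
force: [-0.2, 0.0, 0.3]
grip_width: 0.0941
grip_force: 0.0
turn -0.000 (or +3.141)  then shift cm [-0.02 -0.03  0.03] | shift first [-0.02 -0.03  0.03] q6 -0.49 pos [ 0.5204 -0.005   0.0048] t 3.9
```

```bash

python3 -m handwheel '[[[0,0,0],0,0],[[0,0,0],0,0],[[0,0,0],0,0],[[0,0,0],0,0],[[0,0,0],0,0]]' 4
python3 -m handwheel '[[[0,0,0],0,0],[[-0.44,0,-0.64],0,0],[[-0.44,0,-0.65],0,0],[[-0.62,0,-0.48],0,0],[[-0.62,0,-0.47],0,0]]' 4
python3 -c "
from h import *
snap('wrist','w2.png')"
```

```text
time: 4.53
ee_pos: [0.5207, -0.0051, 0.0053]
ee_rot: [0.609, 0.793, 0.0, 0.0]
force: [0.6, -0.7, -0.0]
grip_width: 0.0475
grip_force: 0.0
time: 5.15
ee_pos: [0.5265, -0.0261, 0.0282]
ee_rot: [0.609, 0.793, 0.0, 0.0]
force: [-0.0, 0.3, -0.1]
grip_width: 0.0007
grip_force: 0.0
```

View pics/w2.png

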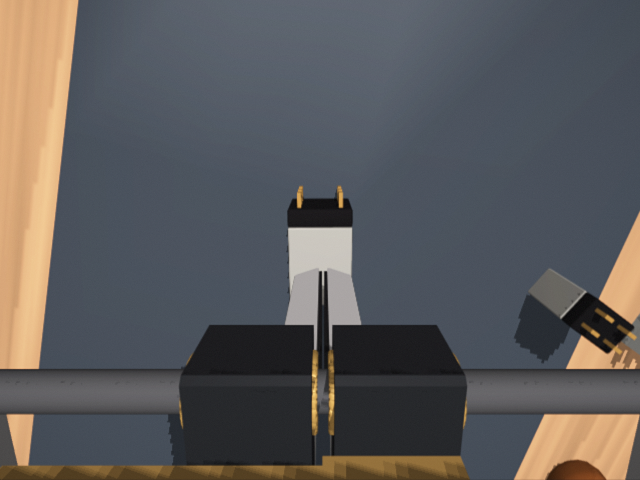

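The fingers close more slowly than I assumed: they shut while rising and now sit over the cover, with the relay still on the mat at (320,250). I'll raise, reopen and remeasure.

```bash

python3 -m handwheel '[[[0,0,-5],0,0],[[0,0,-5],0,1],[[0,0,-5],0,1],[[0,0,0],0,1],[[0,0,0],0,1]]' 4
python3 -m handwheel '[[[0,0,0],0,1],[[0,0,0],0,1],[[0,0,0],0,1],[[0,0,0],0,1],[[0,0,0],0,1]]'
python3 - <<'E'
from h import *
c=snap('wrist','w3.png'); im=cv2.cvtColor(c['img'],cv2.COLOR_RGB2HSV)
m=((im[...,2]>110)&(im[...,1]<60)).astype('uint8'); m[:120]=0;m[265:]=0;m[:,:260]=0;m[:,395:]=0
n,l,st,ce=cv2.connectedComponentsWithStats(m); print(st); i=1+st[1:,4].argmax()
ys,xs=np.where(l==i)
r=cv2.minAreaRect((px2w(c,np.c_[xs,ys],.036)[:,:2]*1000).astype('float32')); print(r)
goto(.52,-.005,.02)
cv2.imwrite('pics/w3c.png',cv2.resize(c['img'][120:280,240:400,::-1],(480,480)))
E
```

```text
time: 5.82
ee_pos: [0.5257, -0.0255, 0.1768]
ee_rot: [0.609, 0.793, -0.0, -0.001]
force: [-0.4, 0.7, -0.2]
grip_width: 0.0371
grip_force: 0.0
time: 6.45
ee_pos: [0.5262, -0.0256, 0.1776]
ee_rot: [0.609, 0.793, 0.0, -0.0]
force: [-0.3, 0.4, 0.9]
grip_width: 0.0871
grip_force: 0.0
[[     0      0    640    480 305387]
 [   302    187     39     49   1813]]
((525.9856567382812, -27.393814086914062), (33.429508209228516, 43.55012893676758), 15.663300514221191)
turn 0.000 (or +0.000)  then shift cm [ 2.15 -0.07 15.77] | shift first [ 2.15 -0.07 15.77] q6 -0.53 pos [ 0.5262 -0.0256  0.1777] t 6.5
```

View pics/w3c.png

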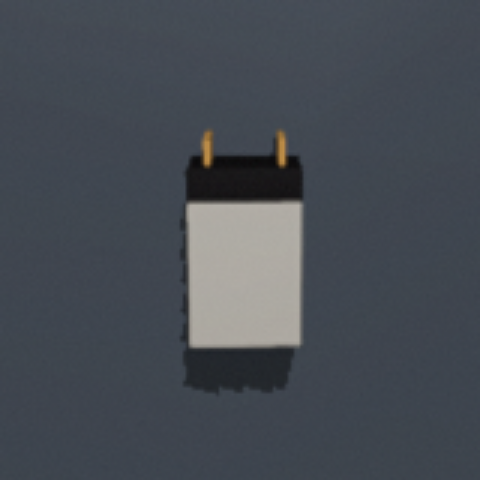

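The crop shows the relay unmoved: cover (188–302, 202–346), black end and pins above it. I'll check how the shut fingers could have sat there.

```bash
python3 - <<'E'
from h import *
c=dict(np.load('pics/w2.png.npz'))
u=np.array([-.26,.966,0]);ctr=np.array([.526,-.0274,.036])
T=c['cam_to_world'];tool=np.array([.5265,-.0261,.0282]);print(T[:3,3])
print('tcp',w2px(c,tool),'cover ends',w2px(c,[ctr-.022*u,ctr+.022*u,ctr+.032*u]))
c=dict(np.load('pics/w3.png.npz'));print(c['cam_to_world'][:3,3],'tcp at now',w2px(c,[.5262,-.0256,.1776]))
E
```

```text
[0.50808018 0.04387163 0.24728652]
tcp [[321.66189645 259.55868899]] cover ends [[320.18877856 303.84926966]
 [320.04524348 226.42319055]
 [320.01056841 207.71867291]]
[0.50788123 0.0444036  0.39672361] tcp at now [[321.62572978 259.66802948]]
```

The calibration says the visible fingertips (rows about 270–300, 207 px apart for 94 mm) lie roughly 40 mm behind the reported TCP. That explains why the fingers shut above the 36 mm high relay. I'll descend past TCP z = 0 in small steps, watching the force.

```bash

python3 -m handwheel '[[[2.15,-0.05,4],0,1],[[0,0,4],0,1],[[0,0,4],0,1],[[0,0,3],0,1],[[0,0,2.3],0,1]]' 4
python3 -m handwheel '[[[0,0,1],0,1],[[0,0,0.5],0,1],[[0,0,0],0,1]]'
python3 -m handwheel '[[[0,0,0.4],0,1],[[0,0,0],0,1]]'
python3 -m handwheel '[[[0,0,0.4],0,1],[[0,0,0],0,1]]'
python3 -c "
from h import *
goto(.5199,-.0052,-.035,.269)"
```

```text
time: 7.12
ee_pos: [0.5195, -0.0048, 0.0032]
ee_rot: [0.609, 0.793, -0.0, -0.001]
force: [-0.4, 0.2, -0.2]
grip_width: 0.0943
grip_force: 0.0
time: 7.5
ee_pos: [0.5207, -0.005, -0.0098]
ee_rot: [0.609, 0.793, 0.0, 0.0]
force: [0.1, -0.0, -0.0]
grip_width: 0.0939
grip_force: 0.0
time: 7.75
ee_pos: [0.5203, -0.0049, -0.0141]
ee_rot: [0.609, 0.793, 0.0, 0.0]
force: [-0.1, 0.2, 0.5]
grip_width: 0.0943
grip_force: 0.0
time: 8.0
ee_pos: [0.5199, -0.0049, -0.0186]
ee_rot: [0.609, 0.793, -0.0, -0.0]
force: [0.0, 0.6, -0.1]
grip_width: 0.0937
grip_force: 0.0
turn -0.007 (or +3.135)  then shift cm [-0.03 -0.01  1.64] | shift first [-0.03 -0.01  1.64] q6 -0.49 pos [ 0.5199 -0.0049 -0.0186] t 8.0
```

The TCP reads below the mat with no contact, so the fingers do end short of it. Continuing in small steps.

```bash

python3 -m handwheel '[[[0,0,0.5],0,1],[[0,0,0],0,1]]' | grep -E 'pos|^force'
python3 -m handwheel '[[[0,0,0.3],0,1],[[0,0,0],0,1]]'| grep -E 'pos|^force'
python3 -m handwheel '[[[0,0,0.2],0,1],[[0,0,0],0,1]]'| grep -E 'pos|^force'
python3 -m handwheel '[[[0,0,0.2],0,1],[[0,0,0],0,1]]'| grep -E 'pos|^force'
python3 -m handwheel '[[[0,0,0.2],0,1],[[0,0,0],0,1]]'| grep -E 'pos|^force'
```

```text
ee_pos: [0.5197, -0.0048, -0.0239]
force: [0.9, 0.4, 0.2]
ee_pos: [0.5199, -0.0049, -0.0266]
force: [0.5, -0.5, -0.5]
ee_pos: [0.5201, -0.0049, -0.0285]
force: [-0.4, 0.5, 0.1]
ee_pos: [0.5201, -0.0049, -0.0305]
force: [0.9, 0.0, -0.4]
ee_pos: [0.52, -0.0049, -0.0325]
force: [0.8, 0.4, 0.1]
```

```bash

for i in 1; do :; done
python3 -m handwheel '[[[0,0,0.15],0,1],[[0,0,0],0,1]]' | grep -E 'pos|^force'
python3 -m handwheel '[[[0,0,0.15],0,1],[[0,0,0],0,1]]'| grep -E 'pos|^force'
python3 -m handwheel '[[[0,0,0.15],0,1],[[0,0,0],0,1]]'| grep -E 'pos|^force'
python3 -m handwheel '[[[0,0,0.1],0,1],[[0,0,0],0,1]]'| grep -E 'pos|^force'
```

```text
ee_pos: [0.5201, -0.0049, -0.0339]
force: [-0.7, 0.4, 0.2]
ee_pos: [0.52, -0.0049, -0.0355]
force: [-0.5, 0.1, 0.1]
ee_pos: [0.5202, -0.0049, -0.0369]
force: [0.5, -0.0, -0.6]
ee_pos: [0.5202, -0.0049, -0.037]
force: [-4.6, 0.4, 7.6]
```

Mat contact comes at TCP z = -0.037, so the true tip is 39 mm above the reported TCP. I'll rise 2 mm and grip.

```bash

python3 -m handwheel '[[[0,0,-0.25],0,1],[[0,0,0],0,0],[[0,0,0],0,0],[[0,0,0],0,0],[[0,0,0],0,0]]' 4
python3 -m handwheel '[[[0,0,0],0,0],[[0,0,0],0,0],[[0,0,0],0,0],[[0,0,0],0,0],[[0,0,0],0,0]]' 4
```

```text
time: 10.88
ee_pos: [0.52, -0.0049, -0.0355]
ee_rot: [0.609, 0.793, -0.0, -0.0]
force: [-0.8, -1.1, -0.2]
grip_width: 0.0572
grip_force: 0.0
time: 11.5
ee_pos: [0.5201, -0.0049, -0.0353]
ee_rot: [0.609, 0.793, -0.0, -0.0]
force: [-0.7, 0.8, -0.1]
grip_width: 0.034
grip_force: 4.0
```

Gripped at 34 mm and 4 N. Now the tipping arc, with a check midway.

```bash

python3 -m handwheel '[[[-0.44,0,-0.64],0,0],[[-0.44,0,-0.65],0,0],[[-0.62,0,-0.48],0,0],[[-0.62,0,-0.47],0,0],[[-0.74,0,-0.26],0,0]]'
python3 -m handwheel '[[[-0.74,0,-0.26],0,0],[[-0.78,0,-0.03],0,0],[[-0.78,0,-0.02],0,0],[[-0.74,0,0.2],0,0],[[0,0,0],0,0]]'
python3 -c "
from h import *
snap('wrist','w4.png'); c=snap('scene','s4.png'); 
u,v=w2px(c,[.53,-.04,.03])[0].astype(int); print(u,v)
a=cv2.imread('pics/w4.png'); a=cv2.resize(a[120:420,160:480],(480,450)); b=cv2.resize(c['img'][v-60:v+40,u-35:u+35,::-1],(315,450)); cv2.imwrite('pics/p4.png',np.hstack([a,b]))"
```

```text
time: 12.12
ee_pos: [0.5279, -0.0331, -0.0099]
ee_rot: [0.609, 0.793, 0.0, 0.0]
force: [0.9, -0.5, -1.5]
grip_width: 0.0344
grip_force: 4.0
time: 12.75
ee_pos: [0.5354, -0.0623, -0.0096]
ee_rot: [0.609, 0.793, -0.0, -0.0]
force: [0.0, 0.2, -1.4]
grip_width: 0.0342
grip_force: 4.0
324 209
```

View pics/p4.png

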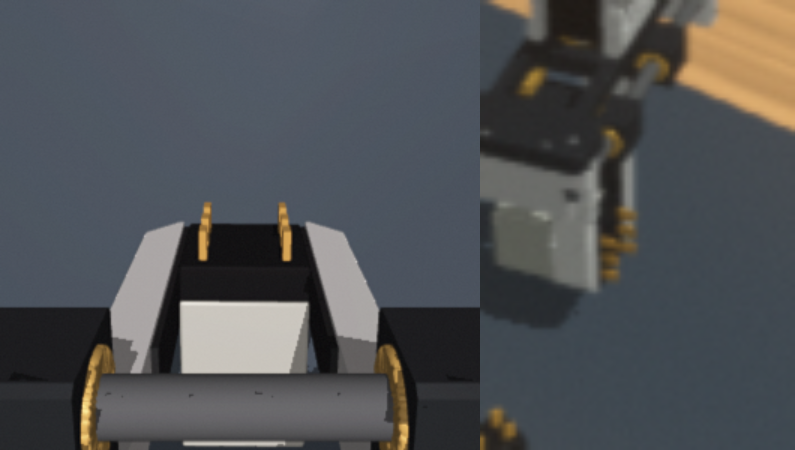

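The wrist view shows the black end face (crop rows 222–265) above the light side (302–445), and the scene crop shows the pins still mostly horizontal. The relay is only partly pitched and held by pad friction. I'll estimate the tilt, then loosen to 3 N and jerk upwards.

```bash
cat >> h.py <<'E'
def tiltrows(c,s):
    M=R.from_quat(s['ee_rot']).as_matrix(); g=s['ee_pos']+M@np.array([0,0,-.058])
    for ph in range(0,100,10):
        p=np.radians(ph); e=np.array([[54,-17],[54,17],[44,17],[0,17]])-[45,3]
        q=np.c_[e[:,0]*np.cos(p)-e[:,1]*np.sin(p),e[:,0]*np.sin(p)+e[:,1]*np.cos(p)]/1000
        print(ph,w2px(c,g+q[:,:1]*M[:,0]-q[:,1:]*M[:,2])[:,1].round())
E
python3 -c "
from h import *
c=dict(np.load('pics/w4.png.npz')); tiltrows(c,robot.sense())"
python3 -m handwheel '[[[0,0,-1],0,0],[[0,0,-5],0,0],[[0,0,-3],0,0],[[0,0,-1],0,0],[[0,0,0],0,0]]' 3
python3 -m handwheel '[[[0,0,1],0,0],[[0,0,2],0,0],[[0,0,2],0,0],[[0,0,1],0,0],[[0,0,0],0,0]]' 3
python3 -c "
from h import *
c=snap('wrist','w5.png'); tiltrows(c,robot.sense())
g=c['img'].astype(int); col=g[200:440,318].sum(1)//3; print(col[::4])"
```

```text
0 [266. 295. 319. 416.]
10 [260. 303. 324. 407.]
20 [256. 311. 329. 396.]
30 [252. 318. 332. 383.]
40 [250. 325. 335. 369.]
50 [250. 331. 336. 354.]
60 [251. 336. 336. 338.]
70 [253. 339. 336. 323.]
80 [258. 342. 334. 307.]
90 [264. 343. 331. 291.]
time: 13.48
ee_pos: [0.5355, -0.0618, 0.091]
ee_rot: [0.609, 0.793, 0.0, 0.0]
force: [-0.5, -0.7, -0.5]
grip_width: 0.0338
grip_force: 3.0
time: 14.1
ee_pos: [0.5341, -0.0615, 0.029]
ee_rot: [0.609, 0.793, -0.001, -0.002]
force: [-0.1, 0.8, -0.5]
grip_width: 0.0342
grip_force: 3.0
0 [269. 299. 323. 420.]
10 [263. 306. 328. 411.]
20 [259. 314. 332. 399.]
30 [255. 321. 336. 386.]
40 [253. 328. 338. 372.]
50 [253. 334. 339. 357.]
60 [254. 339. 340. 341.]
70 [256. 343. 339. 325.]
80 [261. 345. 337. 310.]
90 [267. 346. 334. 294.]
[ 90  90  89  90  90  88  89  89  87  88  87  88  86  87  86  86  86  79
  18  19  19  19  16  19  19  27  26  22  26  26  34 206 195 194 195 195
 194 195 195 195 194 194 177  67  81  91 101 104 107 104 100  95  86  66
 175  45  44  46  46  46]
```

The tilt is still 0, so pad friction holds it rigidly. The bins are fixed, so I'll pivot the relay by pushing the low edge of its plain end against the square bin's wall. First a precise bin fit from the top image.

```bash
cat >> h.py <<'E'
from scipy.optimize import minimize
def fitbox(c,mask,x0,dx,dy,z0,z1,S=8):
    def hull(p):
        ca,sa=np.cos(p[2]),np.sin(p[2]); P=[]
        for z in(z0,z1):
            for a,b in((1,1),(1,-1),(-1,-1),(-1,1)): P.append([p[0]+ca*a*dx/2-sa*b*dy/2,p[1]+sa*a*dx/2+ca*b*dy/2,z])
        return cv2.convexHull(w2px(c,P).astype('float32'))[:,0]
    big=cv2.resize(mask.astype('float32'),None,fx=S,fy=S,interpolation=cv2.INTER_LINEAR)>.5
    ys,xs=np.where(big); y0,x00=ys.min()-100,xs.min()-100; big=big[y0:ys.max()+100,x00:xs.max()+100]
    def cost(p):
        h=(hull(p)+.5)*S-[x00,y0]; m=np.zeros(big.shape,'uint8'); cv2.fillPoly(m,[np.round(h*16).astype(int)],1,shift=4); m=m>0
        return 1-(m&big).sum()/(m|big).sum()
    r=minimize(cost,x0,method='Nelder-Mead',options=dict(initial_simplex=np.array(x0)+np.array([[0,0,0],[.01,0,0],[0,.01,0],[0,0,.15]])))
    return r.x.round(4),round(r.fun,3)
E
python3 - <<'E'
from h import *
c=dict(np.load('pics/top0.png.npz')); im=cv2.cvtColor(c['img'],cv2.COLOR_RGB2HSV)
m=((im[...,2]>95)&(im[...,1]<60)).astype('uint8'); m[:195]=0;m[345:]=0;m[:,:190]=0;m[:,455:]=0
m=cv2.morphologyEx(m,cv2.MORPH_CLOSE,np.ones((7,7)))
n,l,st,ce=cv2.connectedComponentsWithStats(m)
for i in range(1,n):
    if st[i,4]<400: continue
    if ce[i][0]>300: print('sq',st[i],fitbox(c,l==i,[.614,-.22,np.radians(68)],.058,.058,.002,.032))
    else: print('long',st[i],fitbox(c,l==i,[.6,.187,np.radians(7.3)],.102,.038,.002,.032))
E
```

```text
long [224 211  22  49 883] (array([0.6021, 0.1893, 0.1243]), np.float64(0.045))
sq [403 212  35  36 809] (array([ 0.6173, -0.2226,  1.193 ]), np.float64(0.029))
```

```bash
python3 -c "
from h import *
goto(.651,-.138,.025,-.378)"
```

```text
turn 0.640 (or -2.502)  then shift cm [-2.8  13.6   0.49] | shift first [-10.37   9.23   0.49] q6 -0.59 pos [ 0.535  -0.0618  0.0301] t 14.15
```

```bash

python3 -m handwheel '[[[-2.6,2.3,0],0,0],[[-2.6,2.3,0],0,0],[[-2.6,2.3,0],0,0],[[-2.6,2.3,0],0,0],[[0,0,0],0.16,0]]' 3
python3 -m handwheel '[[[0,0,0],0.16,0],[[0,0,0],0.16,0],[[0,0,0],0.16,0],[[0,0,1.5],0,0],[[0,0,1.5],0,0]]' 3
python3 -m handwheel '[[[0,0,1.4],0,0],[[0,0,0],0,0]]' 3
python3 -c "
from h import *
goto(.651,-.138,-.0143,-.378)"
```

```text
time: 14.78
ee_pos: [0.6537, -0.1404, 0.032]
ee_rot: [0.672, 0.74, 0.001, 0.002]
force: [-0.6, 0.1, -0.6]
grip_width: 0.0341
grip_force: 3.0
time: 15.4
ee_pos: [0.6512, -0.1385, -0.0002]
ee_rot: [0.827, 0.563, -0.0, -0.0]
force: [-1.7, -0.4, -1.0]
grip_width: 0.0343
grip_force: 3.0
time: 15.65
ee_pos: [0.6496, -0.1379, -0.0157]
ee_rot: [0.827, 0.562, -0.001, -0.002]
force: [-0.4, 0.5, -0.0]
grip_width: 0.0343
grip_force: 3.0
turn 0.001 (or -3.141)  then shift cm [ 0.04  0.13 -0.14] | shift first [ 0.04  0.13 -0.14] q6 -0.00 pos [ 0.6496 -0.1379 -0.0157] t 15.65
```

Now raise 5 mm and close the gap to the wall (about 16 mm), then arc with the wall's top edge as a toe stop.

```bash

python3 -m handwheel '[[[-0.5,0,-0.5],0,0],[[-0.5,0,0],0,0],[[-0.4,0,0],0,0],[[0,0,0],0,0]]' 3 | grep -E 'pos|^force'
python3 -m handwheel '[[[-0.2,0,0],0,0],[[0,0,0],0,0]]' 3 | grep -E 'pos|^force'
python3 -m handwheel '[[[-0.2,0,0],0,0],[[0,0,0],0,0]]' 3 | grep -E 'pos|^force'
```

```text
ee_pos: [0.6461, -0.152, -0.0079]
force: [0.3, 0.0, -0.6]
ee_pos: [0.6452, -0.1534, -0.0083]
force: [0.6, 0.5, -1.0]
ee_pos: [0.6449, -0.1544, -0.008]
force: [1.5, 4.2, 0.5]
```

Contact felt (4 N). Lower 2 mm and do the arc.

```bash

python3 -m handwheel '[[[-0.2,0,0.2],0,0],[[-0.35,0,-0.5],0,0],[[-0.35,0,-0.55],0,0],[[-0.45,0,-0.45],0,0],[[0,0,0],0,0]]' 3
python3 -c "
from h import *
c=snap('wrist','w6.png'); tiltrows(c,robot.sense())
g=c['img'].astype(int); col=g[200:440,318].sum(1)//3; print(col[::4])"
```

```text
time: 17.27
ee_pos: [0.6395, -0.1689, 0.0053]
ee_rot: [0.828, 0.561, -0.0, 0.001]
force: [0.7, 0.2, 0.1]
grip_width: 0.0338
grip_force: 3.0
0 [267. 296. 320. 417.]
10 [261. 304. 325. 408.]
20 [257. 311. 330. 396.]
30 [253. 319. 333. 383.]
40 [251. 326. 335. 369.]
50 [251. 332. 337. 354.]
60 [252. 336. 337. 339.]
70 [254. 340. 336. 323.]
80 [259. 342. 334. 308.]
90 [265. 344. 332. 292.]
[ 73  75  74  74  75  73  72  73  73  72  71  50  18  18  18  20  19  19
  18  18  20  19  17  19  17  32  17  16  17 108 143 143 143 143 142 142
  89  90  90  90  89  90  78  52  67  77  83  89  95  91  85  80  73  60
  98  97 140  38  36  38]
```

The light side now spans only rows 317–344, which puts the tilt at about 45° with some slide in the grip. Continuing to about 65°, from where pressing on the mat squares it up.

```bash

python3 -m handwheel '[[[-0.4,0,-0.15],0,0],[[-0.4,0,-0.1],0,0],[[-0.4,0,-0.1],0,0],[[-0.3,0,0],0,0],[[0,0,0],0,0]]' 3
python3 -c "
from h import *
c=snap('wrist','w7.png')
a=c['img'][:,:,::-1]; cv2.imwrite('pics/w7c.png',cv2.resize(a[200:440,200:440],(480,480)))
g=c['img'].astype(int); col=g[200:440,318].sum(1)//3; print(col[::4])"
```

```text
time: 17.95
ee_pos: [0.634, -0.1822, 0.0085]
ee_rot: [0.827, 0.562, -0.0, 0.0]
force: [-1.2, 1.8, 3.0]
grip_width: 0.0341
grip_force: 3.0
[ 75  75  77  77  76  76  75  76  21  20  23  23  22  23  23  22  23  20
  21  22  21  20  22  20  21  21  15  14  13 141 119 118 118 118 119 119
 121  83  84  82 234 151 127  55  68  79  85  93  97  93  88  85  75  62
  40  40  40  39  39  37]
```

View pics/w7c.png

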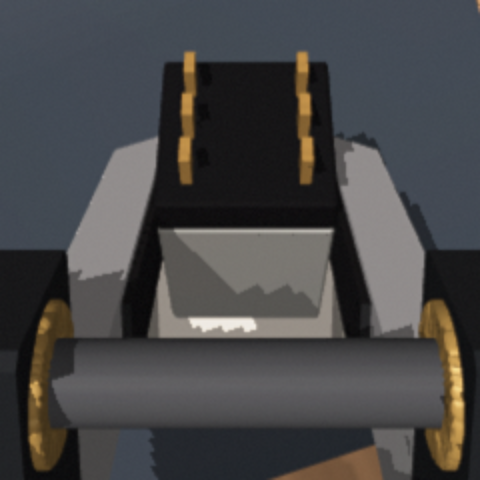

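The pin face (crop rows 62–205) and light side (228–318) are both visible, with the bin floor below. I'll fit tilt and grip position from these corners.

```bash
cat >> h.py <<'E'
from scipy.optimize import least_squares
def fittilt(c,s,uv,pts):
    """pts: (along,lateral(up side +17),width) mm ; unknown tilt, along & lateral of the grasp line"""
    M=R.from_quat(s['ee_rot']).as_matrix(); g=s['ee_pos']+M@np.array([0,0,-.058]); pts=np.array(pts,float)
    def f(x):
        e=pts[:,:2]-x[1:3]; p=x[0]
        q=np.c_[e[:,0]*np.cos(p)-e[:,1]*np.sin(p),e[:,0]*np.sin(p)+e[:,1]*np.cos(p)]/1000
        return (w2px(c,g+q[:,:1]*M[:,0]-q[:,1:]*M[:,2]+(pts[:,2:]+x[3])/1000*M[:,1])-uv).ravel()
    r=least_squares(f,[.8,40,3,0]); print('tilt deg %.1f along %.1f lat %.1f y %.1f'%(np.degrees(r.x[0]),*r.x[1:]),'rms',np.sqrt((r.fun**2).mean()).round(2))
E
python3 - <<'E'
from h import *
c=dict(np.load('pics/w7.png.npz'))
cr=np.array([(163,62),(328,62),(157,205),(337,205),(160,228),(335,228),(174,318),(321,318)])
# tool y is to the image: check sign both
for sg in(1,-1):
    pts=[(54,-17,-17*sg),(54,-17,17*sg),(54,17,-17*sg),(54,17,17*sg),(44,17,-17*sg),(44,17,17*sg),(0,17,-17*sg),(0,17,17*sg)]
    fittilt(c,robot.sense(),cr/2+200,pts)
E
```

```text
tilt deg 36.6 along 35.1 lat 7.0 y 0.9 rms 0.71
tilt deg 14.7 along 668.0 lat 795.7 y 2.8 rms 43.29
```

The fit gives tilt 36.6°, with the grip now at 35 mm along and rms 0.7 px, so it's sliding. A better idea is to lay it down near the long bin, regrip nearer the tail (20 mm), and push the pin end against that bin's fixed wall, which sweeps it upright.

```bash

python3 -m handwheel '[[[1,0,-2],0,0],[[0.5,0,-3],0,0],[[0,0,-1],-0.17,0],[[0,0,0],-0.17,0],[[0,0,0],-0.162,0]]' 5
python3 -c "
from h import *
goto(.618,.061,.06,1.695-np.pi/2)"
```

```text
time: 18.62
ee_pos: [0.6403, -0.1678, 0.0697]
ee_rot: [0.66, 0.752, -0.0, 0.001]
force: [-0.1, -0.1, -1.1]
grip_width: 0.0339
grip_force: 5.0
turn 0.006 (or -3.136)  then shift cm [22.98  0.62  0.93] | shift first [22.97  0.75  0.93] q6 -0.56 pos [ 0.6403 -0.1678  0.0697] t 18.625
```

```bash

python3 -m handwheel '[[[4.6,0.1,0],0,0],[[4.6,0.1,0],0,0],[[4.6,0.1,0],0,0],[[4.6,0.1,0],0,0],[[4.6,0.1,0],0,0]]' 5
python3 -m handwheel '[[[0,0,3],0,0],[[0,0,3],0,0],[[0,0,2],0,0],[[0,0,0.5],0,0],[[0,0,0],0,0]]' 3
python3 -m handwheel '[[[0,0,0.4],0,0],[[0,0,0.4],0,0],[[0,0,0.4],0,0],[[0,0,0.3],0,0],[[0,0,0],0,0]]' 3
python3 -m handwheel '[[[0,0,0],0,0.6],[[0,0,0],0,0.6],[[0,0,0],0,0.6],[[0,0,0],0,0.6],[[0,0,0],0,0.6]]' 3
python3 - <<'E'
from h import *
s=robot.sense(); c=snap('wrist','w8.png'); im=cv2.cvtColor(c['img'],cv2.COLOR_RGB2HSV)
goto(.618,.061,-.03)
g=c['img'].astype(int); col=g[200:440,318].sum(1)//3; print(col[::4])
M=R.from_quat(s['ee_rot']).as_matrix()
for a in (30,35,40): print(a,[int(w2px(c,np.r_[(s['ee_pos']+M[:,0]*(p-a)/1000)[:2],z])[0,1]) for p,z in((54,.002),(54,.036),(44,.036),(0,.036))])
E
```

```text
time: 19.25
ee_pos: [0.6164, 0.0627, 0.0695]
ee_rot: [0.662, 0.75, 0.0, 0.001]
force: [0.4, -0.2, -1.3]
grip_width: 0.0334
grip_force: 5.0
time: 19.88
ee_pos: [0.6167, 0.0609, -0.0161]
ee_rot: [0.662, 0.749, 0.0, 0.0]
force: [0.3, -0.4, -1.3]
grip_width: 0.0339
grip_force: 3.0
time: 20.5
ee_pos: [0.6169, 0.061, -0.0315]
ee_rot: [0.662, 0.75, 0.0, 0.001]
force: [3.5, 1.7, 3.0]
grip_width: 0.0339
grip_force: 3.0
time: 21.12
ee_pos: [0.616, 0.061, -0.0318]
ee_rot: [0.662, 0.75, -0.0, -0.0]
force: [-0.1, 0.1, 0.0]
grip_width: 0.0566
grip_force: 0.0
turn 0.000 (or +0.000)  then shift cm [-0.03  0.19 -0.18] | shift first [-0.03  0.19 -0.18] q6 -0.21 pos [ 0.6161  0.061  -0.0318] t 21.175
[ 17  17  17  21  25  23  25  24  23  37 188 182 186 187 185 186 185 185
 185 186 186 183 184 184 184 184 185 182 185 184 183 183 183 182 182 177
  43  44  77  77  77  78  69  61  75  84  47  95  97  97  93  88  80  61
  69  42  42  41  41  41]
30 [233, 255, 280, 379]
35 [243, 268, 292, 390]
40 [253, 280, 304, 400]
```

Row fit: the cover spans rows 238–342, so the relay lies flat with the grip now at about 12.5 mm along. Shift +7.5 mm to 20 mm, lower 2.5 mm, grip, lift 38 mm.

```bash

python3 -m handwheel '[[[0.75,0,0],0,0.6],[[0,0,0.25],0,0.6],[[0,0,0],0,0],[[0,0,0],0,0],[[0,0,0],0,0]]' 3
python3 -m handwheel '[[[0,0,0],0,0],[[0,0,0],0,0],[[0,0,-1],0,0],[[0,0,-1.5],0,0],[[0,0,-1.3],0,0]]' 3
python3 - <<'E'
from h import *
s=robot.sense(); c=snap('wrist','w9.png'); g=c['img'].astype(int); col=g[100:440,318].sum(1)//3; print(col[::4])
M=R.from_quat(s['ee_rot']).as_matrix(); z=s['ee_pos'][2]+.058
for a in (15,20,25): print(a,[int(w2px(c,np.r_[(s['ee_pos']+M[:,0]*(p-a)/1000)[:2],z+dz])[0,1]) for p,dz in((54,-.021),(54,.013),(44,.013),(0,.013))])
W=np.array([.6044,.170]);u=np.array([-.124,.992]); print('D',(W-s['ee_pos'][:2])@u); W2=W-.03*u; goto(W2[0],W2[1],.003,1.695-np.pi/2)
# long-bin near wall in wrist image
print(w2px(c,[np.r_[W,.032],np.r_[W,.002]]).round(),robot.sense()['grip_width'])
cv2.imwrite('pics/w9c.png',cv2.resize(c['img'][0:440,100:540,::-1],(500,500)))
E
```

```text
time: 21.8
ee_pos: [0.6153, 0.0684, -0.0342]
ee_rot: [0.662, 0.75, 0.0, 0.0]
force: [0.1, 1.3, -0.1]
grip_width: 0.0342
grip_force: 3.0
time: 22.42
ee_pos: [0.6158, 0.0685, 0.0054]
ee_rot: [0.662, 0.75, 0.0, 0.001]
force: [-0.2, -0.3, -0.9]
grip_width: 0.034
grip_force: 3.0
[ 49  50  49  88  86  85  86  86  86  85  85  85  86  87  86  85  86  84
  84  83  84  85  84  84  86  83  83  83  84  17  14  16  17  20  23  22
  25  20  25  21 195 185 184 185 184 185 184 185 184 183 184 183 184 182
 183 183 182 184 183 182 181 183 180 181 181 169  41  42  60  75  84  89
  95  98  78  93  88  79  63  43  40  39  42  40  41]
15 [202, 219, 245, 351]
20 [213, 232, 258, 362]
25 [224, 245, 270, 373]
D 0.10214621244826763
turn -0.000 (or +3.141)  then shift cm [ 7.24 -0.02  0.43] | shift first [ 7.24 -0.02  0.43] q6 -0.20 pos [0.6173 0.0684 0.0074] t 22.475
[[324.  54.]
 [324.  64.]] 0.03394226929998021
```

View pics/w9c.png

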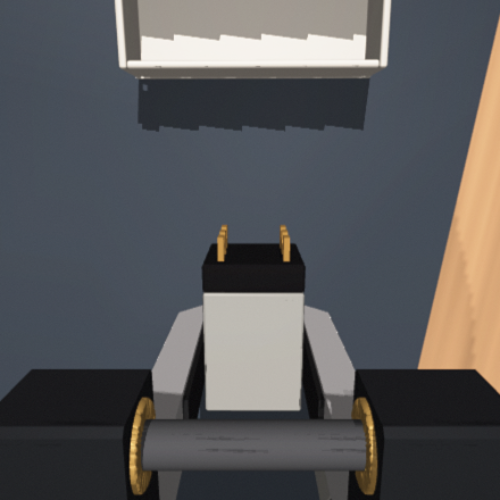

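The crop shows the relay horizontal (cover rows 292–410, pins at 228), and the bin rim ahead at crop rows 62–78, about 4 mm nearer than predicted (D ≈ 98 mm). Advance 76 mm over the rim, then lower so the rim lifts the pin end.

```bash

python3 -m handwheel '[[[3,0,0],0,0],[[2.6,0,0.3],0,0],[[1.4,0,0.3],0,0],[[0.6,0,0],0,0],[[0,0,0],0,0]]' 3
python3 -m handwheel '[[[0,0,0.3],0,0],[[0,0,0.3],0,0],[[0,0,0.3],0,0],[[0,0,0.2],0,0],[[0,0,0],0,0]]' 3
python3 - <<'E'
from h import *
s=robot.sense(); c=snap('wrist','w10.png'); g=c['img'].astype(int); col=g[100:440,318].sum(1)//3; print(col[::4]); print(s['force'].round(1))
tiltrows.__defaults__
M=R.from_quat(s['ee_rot']).as_matrix(); gp=s['ee_pos']+M@np.array([0,0,-.058])
for ph in range(0,100,10):
    p=np.radians(ph); e=np.array([[54,-17],[54,17],[44,17],[0,17]])-[20,4]
    q=np.c_[e[:,0]*np.cos(p)-e[:,1]*np.sin(p),e[:,0]*np.sin(p)+e[:,1]*np.cos(p)]/1000
    print(ph,w2px(c,gp+q[:,:1]*M[:,0]-q[:,1:]*M[:,2])[:,1].round())
E
```

```text
time: 23.1
ee_pos: [0.6059, 0.1437, -0.0021]
ee_rot: [0.662, 0.75, -0.0, 0.0]
force: [0.5, -0.2, -1.0]
grip_width: 0.0339
grip_force: 3.0
time: 23.72
ee_pos: [0.6061, 0.1438, -0.0132]
ee_rot: [0.662, 0.749, 0.0, 0.0]
force: [1.1, -0.7, 1.2]
grip_width: 0.0338
grip_force: 3.0
[ 84  83  85  85  84  83  83  84  82  83  83  82 137 208 226 141 143 143
 143 142 141 141 142 139 233 230 231 230 230 230 223  17  16  16  18  17
  17  16  18  18  18  24  15  18  17  18  18 198 151 150 153 150 149 150
 151 150 150 149 148 150 150 149 149 148 150 149 148 133  55  67  76  76
  89  91  57  86  81  73  57  39  37  37  39  39  35]
[ 1.1 -0.7  1.2]
0 [214. 233. 258. 362.]
10 [209. 244. 268. 362.]
20 [208. 258. 280. 359.]
30 [209. 275. 293. 355.]
40 [214. 294. 307. 350.]
50 [222. 313. 320. 343.]
60 [234. 332. 333. 336.]
70 [249. 350. 345. 328.]
80 [267. 365. 354. 320.]
90 [287. 378. 362. 311.]
```

Tilt is about 25° and pivoting well. Keep lowering.

```bash
cat >> h.py <<'E'
def chk(f,a=20,l=4):
    s=robot.sense(); c=snap('wrist',f); g=c['img'].astype(int); col=g[100:440,318].sum(1)//3
    print(s['force'].round(1),s['ee_pos'].round(4),s['grip_width'].round(4)); print(' '.join('%d:%d'%(100+4*i,v) for i,v in enumerate(col[::4])))
    M=R.from_quat(s['ee_rot']).as_matrix(); gp=s['ee_pos']+M@np.array([0,0,-.058])
    for ph in range(20,110,10):
        p=np.radians(ph); e=np.array([[54,-17],[54,17],[44,17],[0,17]])-[a,l]
        q=np.c_[e[:,0]*np.cos(p)-e[:,1]*np.sin(p),e[:,0]*np.sin(p)+e[:,1]*np.cos(p)]/1000
        print(ph,w2px(c,gp+q[:,:1]*M[:,0]-q[:,1:]*M[:,2])[:,1].round())
E
python3 -m handwheel '[[[0,0,0.2],0,0],[[0,0,0.2],0,0],[[0,0,0.2],0,0],[[0,0,0.2],0,0],[[0,0,0.2],0,0]]' 3 | grep -E 'pos|^force'
python3 -m handwheel '[[[0,0,0.1],0,0],[[0,0,0],0,0]]' 3| grep -E 'pos|^force'
python3 -c "
from h import *
chk('w11.png')"
```

```text
ee_pos: [0.6059, 0.144, -0.0233]
force: [1.5, -1.1, 1.2]
ee_pos: [0.6057, 0.1439, -0.0244]
force: [1.6, -0.2, 0.3]Traceback (most recent call last):
  File "<string>", line 3, in <module>
    chk('w11.png')
    ~~~^^^^^^^^^^^
  File "h.py", line 52, in chk
    print(s['force'].round(1),s['ee_pos'].round(4),s['grip_width'].round(4)); print(' '.join('%d:%d'%(100+4*i,v) for i,v in enumerate(col[::4])))
                                                   ^^^^^^^^^^^^^^^^^^^^^
AttributeError: 'float' object has no attribute 'round'
```

```bash
sed -i "s/s\['grip_width'\].round(4)/s['grip_width']/" h.py
python3 -c "
from h import *
chk('w11.png')"
```

```text
[ 1.8 -0.3  0.3] [ 0.6057  0.1439 -0.0244] 0.03389297664004704
100:86 104:85 108:85 112:84 116:85 120:85 124:85 128:86 132:84 136:84 140:84 144:85 148:85 152:173 156:242 160:189 164:146 168:147 172:147 176:145 180:143 184:144 188:146 192:145 196:145 200:233 204:233 208:233 212:233 216:233 220:233 224:233 228:172 232:176 236:19 240:23 244:25 248:20 252:24 256:22 260:22 264:23 268:20 272:23 276:22 280:21 284:21 288:20 292:22 296:22 300:21 304:21 308:24 312:15 316:14 320:10 324:100 328:116 332:116 336:115 340:114 344:115 348:115 352:114 356:113 360:114 364:113 368:102 372:58 376:71 380:79 384:85 388:89 392:92 396:90 400:88 404:83 408:74 412:57 416:39 420:37 424:39 428:39 432:39 436:38
20 [208. 258. 280. 359.]
30 [209. 275. 293. 355.]
40 [214. 294. 307. 350.]
50 [222. 313. 320. 343.]
60 [234. 332. 333. 336.]
70 [249. 350. 345. 328.]
80 [267. 365. 354. 320.]
90 [287. 378. 362. 311.]
100 [308. 387. 368. 302.]
```

About 50°. Push forward 5 mm and lower.

```bash

python3 -m handwheel '[[[0.15,0,0],0,0],[[0.15,0,0],0,0],[[0.15,0,0.1],0,0],[[0.1,0,0.1],0,0],[[0,0,0],0,0]]' 3 | grep -E 'pos|^force'
python3 -c "
from h import *
chk('w12.png')" | grep -v '^[2-5]0'
```

```text
ee_pos: [0.6048, 0.1496, -0.0264]
force: [0.2, -3.0, 1.8]
[ 0.2 -3.   1.8] [ 0.6048  0.1496 -0.0264] 0.03370932968194491
100:86 104:86 108:85 112:87 116:84 120:86 124:85 128:84 132:84 136:83 140:83 144:84 148:82 152:83 156:82 160:81 164:173 168:175 172:241 176:159 180:145 184:145 188:144 192:145 196:145 200:143 204:144 208:143 212:190 216:232 220:232 224:232 228:232 232:233 236:233 240:174 244:172 248:162 252:23 256:23 260:22 264:23 268:22 272:23 276:22 280:22 284:23 288:20 292:21 296:22 300:21 304:21 308:24 312:22 316:23 320:21 324:21 328:22 332:15 336:16 340:67 344:108 348:108 352:109 356:107 360:108 364:107 368:96 372:56 376:72 380:78 384:84 388:89 392:92 396:90 400:86 404:81 408:74 412:59 416:38 420:40 424:40 428:39 432:38 436:39
60 [234. 332. 333. 336.]
70 [249. 350. 345. 328.]
80 [267. 365. 354. 320.]
90 [287. 378. 362. 311.]
100 [308. 387. 368. 302.]
```

Row differences (face 80 rows, black strip 10 rows) suggest it's sliding in the grip as well. Fit properly.

```bash
cat >> h.py <<'E'
def fit3(f,rows,s):
    c=dict(np.load('pics/'+f+'.npz')); M=R.from_quat(s['ee_rot']).as_matrix(); gp=s['ee_pos']+M@np.array([0,0,-.058])
    def rw(x):
        e=np.array([[54,-17],[54,17],[44,17],[0,17]])[:len(rows)]-x[1:]; p=x[0]
        q=np.c_[e[:,0]*np.cos(p)-e[:,1]*np.sin(p),e[:,0]*np.sin(p)+e[:,1]*np.cos(p)]/1000
        return w2px(c,gp+q[:,:1]*M[:,0]-q[:,1:]*M[:,2])[:,1]
    for p0 in(.6,1.2):
        r=least_squares(lambda x:rw(x)-rows,[p0,20,4]); print('tilt %.0f along %.1f lat %.1f'%(np.degrees(r.x[0]),*r.x[1:]),r.cost.round(2))
E
python3 - <<'E'
from h import *
s=robot.sense(); c=dict(np.load('pics/w12.png.npz')); g=c['img'].astype(int).sum(2)//3
for u in (300,318,336):
    col=g[240:375,u]; d=np.diff(col); print(u,[(240+i,int(v)) for i,v in enumerate(d) if abs(v)>8], col[85:105])
fit3('w12.png',[251,331,341],s)
E
```

```text
300 [(247, -13), (248, -76), (249, -60), (339, 50), (340, 73), (342, -33), (367, -11), (368, -54)] [ 23  23  22  25  24  19  13  12  13  13  11  14  14  10  15  65 138 146
 113 108]
318 [(247, -13), (248, -77), (249, -58), (339, 48), (340, 77), (342, -34), (367, -11), (368, -52), (370, 10)] [ 24  22  22  22  23  23  15  15  14  14  12  16  13  13  19  67 144 147
 113 108]
336 [(247, -16), (248, -75), (249, -58), (339, 53), (340, 76), (342, -57), (343, -9), (344, 10), (345, 17), (367, -12), (368, -54)] [ 20  23  22  23  21  23  18  13  14  15  16  13  14  10  16  69 145 146
  89  80]
tilt 40 along 36.3 lat -2.3 0.0
tilt 40 along 36.3 lat -2.3 0.0
```

The tail hit the mat and the relay slid in the grip (40° tilt, 36 mm along). I'll lift, back off, press it flat and regrip nearer the tail (about 13 mm) so the tail stays clear throughout the sweep.

```bash

python3 -m handwheel '[[[0,0,-2],0,0],[[-2,0,-1.5],0,0],[[-3,0,0],0,0],[[-3,0,0],0,0],[[0,0,2],0,0]]' 4 | grep -E 'pos|^force'
python3 -m handwheel '[[[0,0,0.6],0,0],[[0,0,0.5],0,0],[[0,0,0.5],0,0],[[0,0,0.4],0,0],[[0,0,0],0,0]]' 3| grep -E 'pos|^force'
python3 -m handwheel '[[[0,0,0],0,0.6],[[0,0,0],0,0.6],[[0,0,0],0,0.6],[[0,0,0],0,0.6],[[0,0,0],0,0.6]]' 3| grep -E 'pos|^force'
cat >> h.py <<'E'
def flat(f):
    s=robot.sense(); c=snap('wrist',f); g=c['img'].astype(int).sum(2)//3
    for u in (310,318,326):
        d=np.diff(g[140:375,u]); print(u,[(140+i,int(v)) for i,v in enumerate(d) if abs(v)>30])
    M=R.from_quat(s['ee_rot']).as_matrix(); print(s['ee_pos'].round(4),s['grip_width'])
    for a in (5,10,15,20,25,30): print(a,[int(w2px(c,np.r_[(s['ee_pos']+M[:,0]*(p-a)/1000)[:2],z])[0,1]) for p,z in((54,.002),(54,.036),(44,.036),(0,.036))])
E
python3 -c "
from h import *
flat('w13.png')"
```

```text
ee_pos: [0.6179, 0.0674, -0.0086]
force: [0.0, -0.4, -1.0]
ee_pos: [0.6152, 0.0703, -0.0312]
force: [0.5, 0.1, -0.1]
ee_pos: [0.6151, 0.0699, -0.0312]
force: [-0.7, -0.1, 1.4]
310 [(199, -38), (238, 53), (239, 94), (240, 37), (342, -45), (343, -81)]
318 [(199, -38), (238, 52), (239, 92), (240, 38), (342, -45), (343, -81)]
326 [(199, -39), (238, 52), (239, 94), (240, 36), (342, -45), (343, -81)]
[ 0.6151  0.0699 -0.0312] 0.05616216736558813
5 [179, 190, 217, 324]
10 [190, 204, 230, 335]
15 [201, 217, 242, 346]
20 [211, 230, 255, 357]
25 [222, 242, 267, 368]
30 [233, 255, 279, 378]
```

```bash

python3 -m handwheel '[[[0,0,0.3],0,0.6],[[0,0,0],0,0],[[0,0,0],0,0],[[0,0,0],0,0],[[0,0,0],0,0]]' 3
python3 -m handwheel '[[[0,0,0],0,0],[[0,0,-1],0,0],[[0,0,-1.5],0,0],[[0,0,-1.3],0,0],[[0,0,0],0,0]]' 3
python3 - <<'E'
from h import *
u=np.array([-.124,.992])
for f,p in(('w12.png',[.6048,.1496]),('w11.png',[.6057,.1439])):
    c=dict(np.load('pics/'+f+'.npz')); g=c['img'].astype(int).sum(2)//3; col=g[140:260,318]
    for r in [140+i for i,v in enumerate(np.diff(col)) if abs(v)>25]: print(f,r,'D if z=.032: %.4f  if .002: %.4f'%((px2w(c,(318,r+1),.032)[0,:2]-p)@u,(px2w(c,(318,r+1),.002)[0,:2]-p)@u))
goto(.6,.14,.005,1.695-np.pi/2)
E
```

```text
time: 27.98
ee_pos: [0.615, 0.07, -0.0342]
ee_rot: [0.662, 0.75, 0.0, 0.0]
force: [0.9, -0.4, -1.0]
grip_width: 0.0342
grip_force: 3.0
time: 28.6
ee_pos: [0.6166, 0.0699, 0.0059]
ee_rot: [0.662, 0.75, 0.001, 0.001]
force: [1.0, 0.0, 0.0]
grip_width: 0.034
grip_force: 3.0
w12.png 162 D if z=.032: 0.0584  if .002: 0.0558
w12.png 169 D if z=.032: 0.0557  if .002: 0.0526
w12.png 175 D if z=.032: 0.0534  if .002: 0.0498
w12.png 176 D if z=.032: 0.0530  if .002: 0.0494
w12.png 211 D if z=.032: 0.0392  if .002: 0.0330
w12.png 212 D if z=.032: 0.0387  if .002: 0.0325
w12.png 239 D if z=.032: 0.0276  if .002: 0.0193
w12.png 248 D if z=.032: 0.0239  if .002: 0.0148
w12.png 249 D if z=.032: 0.0234  if .002: 0.0143
w11.png 148 D if z=.032: 0.0636  if .002: 0.0620
w11.png 149 D if z=.032: 0.0632  if .002: 0.0615
w11.png 153 D if z=.032: 0.0617  if .002: 0.0597
w11.png 154 D if z=.032: 0.0613  if .002: 0.0593
w11.png 159 D if z=.032: 0.0594  if .002: 0.0570
w11.png 160 D if z=.032: 0.0590  if .002: 0.0565
w11.png 198 D if z=.032: 0.0441  if .002: 0.0388
w11.png 199 D if z=.032: 0.0437  if .002: 0.0384
w11.png 226 D if z=.032: 0.0326  if .002: 0.0252
w11.png 233 D if z=.032: 0.0297  if .002: 0.0218
w11.png 234 D if z=.032: 0.0292  if .002: 0.0213
turn -0.000 (or +3.141)  then shift cm [ 7.16 -0.77  0.08] | shift first [ 7.16 -0.78  0.08] q6 -0.19 pos [0.6166 0.0699 0.0059] t 28.6
```

D is about 100 mm by the far rim. Advance 77 mm, then lower.

```bash

python3 -m handwheel '[[[3,0,0],0,0],[[2.7,0,0.3],0,0],[[1.4,0,0.2],0,0],[[0.6,0,0],0,0],[[0,0,0.3],0,0]]' 3| grep -E 'pos|^force'
python3 -m handwheel '[[[0,0,0.3],0,0],[[0,0,0.3],0,0],[[0,0,0.3],0,0],[[0,0,0.3],0,0],[[0,0,0.2],0,0]]' 3| grep -E 'pos|^force'
python3 -m handwheel '[[[0,0,0.2],0,0],[[0,0,0.2],0,0],[[0,0,0.2],0,0],[[0,0,0.2],0,0],[[0,0,0],0,0]]' 3| grep -E 'pos|^force'
cat >> h.py <<'E'
def edges(f):
    s=robot.sense(); c=snap('wrist',f); g=c['img'].astype(int).sum(2)//3
    for u in (305,318,331):
        d=np.diff(g[140:375,u]); print(u,[(140+i,int(v)) for i,v in enumerate(d) if abs(v)>6 and i>60])
    print(s['ee_pos'].round(4),s['grip_width'],s['force'].round(1))
E
python3 -c "
from h import *
edges('w14.png')"
```

```text
ee_pos: [0.6058, 0.1462, -0.0041]
force: [-0.8, -0.4, -1.8]
ee_pos: [0.6059, 0.1463, -0.0183]
force: [0.7, -1.3, 2.2]
ee_pos: [0.6054, 0.1464, -0.0265]
force: [1.0, -0.6, 0.1]
305 [(202, 32), (203, 56), (227, -13), (228, -160), (229, -49), (310, -9), (321, 35), (322, 74), (323, 49), (324, -37), (325, -22), (367, -24), (368, -40), (370, 8)]
318 [(204, 32), (205, 57), (227, -15), (228, -159), (229, -49), (230, 7), (321, 35), (322, 76), (323, 41), (324, -71), (325, -7), (326, 21), (367, -23), (368, -43), (370, 9)]
331 [(201, 7), (205, 29), (206, 49), (227, -13), (228, -160), (229, -48), (319, -7), (321, 16), (322, 73), (323, 73), (324, -42), (325, -24), (367, -24), (368, -39), (370, 7)]
[ 0.6054  0.1464 -0.0265] 0.03425402045315902 [ 1.  -0.6  0.1]
```

```bash
python3 - <<'E'
from h import *
c=dict(np.load('pics/w14.png.npz')); g=c['img'].astype(int).sum(2)/3
print(g[290:328,300:336].mean(1).round(0).astype(int).tolist())
s=robot.sense()
for fb in (308,310,312): fit3('w14.png',[229.5,fb,322.5],s)
E
```

```text
[23, 23, 22, 23, 23, 23, 23, 22, 23, 23, 23, 23, 23, 23, 23, 23, 23, 23, 23, 23, 23, 20, 15, 14, 14, 14, 15, 14, 14, 14, 13, 13, 40, 114, 170, 117, 103, 108]
tilt 35 along 21.9 lat -3.7 0.0
tilt 35 along 21.9 lat -3.7 0.0
tilt 39 along 24.1 lat -0.8 0.0
tilt 39 along 24.1 lat -0.8 0.0
tilt 43 along 26.1 lat 1.7 0.0
tilt 43 along 26.1 lat 1.7 0.0
```

It's at about 41° and 25 mm along: it slides under gravity until the tail meets the mat. So use the mat: grip right at the tail (8 mm), rest the pin end on the rim at D = 41 mm, then push horizontally at low height so the mat supports the tail while the rim turns it up.

```bash

python3 -m handwheel '[[[0,0,-2],0,0],[[-2,0,-1.5],0,0],[[-3,0,0],0,0],[[-3,0,0],0,0],[[0,0,2],0,0]]' 5 | grep -E 'pos|^force'
python3 -m handwheel '[[[0,0,0.6],0,0],[[0,0,0.5],0,0],[[0,0,0.6],0,0],[[0,0,0.4],0,0],[[0,0,0],0,0]]' 3| grep -E 'pos|^force'
python3 -m handwheel '[[[0,0,0],0,0.6],[[0,0,0],0,0.6],[[0,0,0],0,0.6],[[0,0,0],0,0.6],[[0,0,0],0,0.6]]' 3| grep -E 'pos|^force'
python3 -c "
from h import *
flat('w15.png')"
```

```text
ee_pos: [0.618, 0.0642, -0.0087]
force: [0.5, 0.4, -1.2]
ee_pos: [0.6151, 0.0673, -0.0326]
force: [-0.4, -0.8, -1.0]
ee_pos: [0.6154, 0.067, -0.0322]
force: [-0.4, 0.5, -0.7]
310 [(179, -45), (216, 61), (217, 95), (323, -36), (324, -83)]
318 [(179, -45), (216, 58), (217, 95), (323, -35), (324, -82)]
326 [(179, -45), (216, 55), (217, 95), (218, 31), (323, -38), (324, -82)]
[ 0.6154  0.067  -0.0322] 0.05637213607467301
5 [179, 191, 217, 325]
10 [190, 204, 230, 336]
15 [201, 217, 243, 347]
20 [212, 230, 256, 358]
25 [223, 243, 268, 369]
30 [233, 256, 280, 380]
```

```bash

python3 -m handwheel '[[[0.35,0,0.2],0,0.6],[[0,0,0],0,0],[[0,0,0],0,0],[[0,0,0],0,0],[[0,0,0],0,0]]' 5| grep -E 'pos|width'
python3 -m handwheel '[[[0,0,-1],0,0],[[0,0,-1.5],0,0],[[0,0,-1.3],0,0],[[3,0,0],0,0],[[2.4,0,0],0,0]]' 5| grep -E 'pos|^force'
python3 -m handwheel '[[[0.45,0,0],0,0],[[0,0,0.6],0,0],[[0,0,0.4],0,0],[[0,0,0.4],0,0],[[0,0,0.4],0,0]]' 3| grep -E 'pos|^force'
python3 -m handwheel '[[[0,0,0.4],0,0],[[0,0,0.4],0,0],[[0,0,0.4],0,0],[[0,0,0.3],0,0],[[0,0,0],0,0]]' 3| grep -E 'pos|^force'
python3 -c "
from h import *
edges('w16.png'); print(robot.sense()['time'])"
```

```text
ee_pos: [0.6149, 0.0705, -0.0343]
grip_width: 0.0342
ee_pos: [0.6089, 0.1247, 0.0052]
force: [0.5, -0.0, -1.3]
ee_pos: [0.6081, 0.1278, -0.0143]
force: [0.5, -2.5, 0.2]
ee_pos: [0.6072, 0.1287, -0.0297]
force: [-0.6, 0.1, -0.5]
305 [(203, -19), (204, -115), (205, -25), (273, 7), (277, -12), (291, 18), (292, 76), (293, 70), (294, -73), (295, -21), (296, 10), (297, 26), (350, -27), (351, -44), (357, 8), (358, 17), (367, -9), (368, -24), (370, 8)]
318 [(203, -18), (204, -116), (205, -27), (277, -11), (291, 20), (292, 79), (293, 80), (294, -34), (295, -32), (296, -7), (350, -25), (351, -46), (356, 9), (357, 23), (368, -26), (370, 7)]
331 [(203, -19), (204, -114), (205, -28), (278, -8), (291, 23), (292, 80), (293, 82), (294, -33), (295, -37), (296, -7), (350, -25), (351, -45), (358, 11), (359, 22), (367, -7), (368, -26), (370, 8)]
[ 0.6072  0.1287 -0.0297] 0.03381499335667737 [-0.6  0.1 -0.5]
35.0
```

```bash
python3 -c "
from h import *
s=robot.sense();fit3('w16.png',[204.5,278,292.5,351],s)"
python3 -m handwheel '[[[0.2,0,0.3],0,0],[[0.3,0,0.2],0,0],[[0.3,0,0],0,0],[[0.3,0,0],0,0],[[0,0,0],0,0]]' 3| grep -E 'pos|^force'
python3 -c "
from h import *
edges('w17.png')"
```

```text
tilt 34 along 15.9 lat 3.2 1.35
tilt 34 along 15.9 lat 3.2 1.35
ee_pos: [0.6066, 0.1397, -0.0341]
force: [0.6, -3.0, 0.1]
305 [(221, -17), (222, -41), (230, -14), (231, -77), (232, -60), (328, 66), (329, 82), (330, -40), (331, -24), (365, -9), (366, -47), (367, -7), (369, 9), (370, 9), (373, 7)]
318 [(221, -16), (222, -42), (230, -13), (231, -76), (232, -59), (328, 70), (329, 81), (330, -42), (331, -25), (365, -13), (366, -43), (369, 7), (370, 7)]
331 [(221, -15), (222, -41), (230, -15), (231, -75), (232, -60), (327, 11), (328, 70), (329, 78), (330, -42), (331, -26), (365, -12), (366, -43), (369, 9), (370, 7)]
[ 0.6066  0.1397 -0.0341] 0.033635916915900545 [ 0.6 -3.   0.1]
```

It's rotating. Keep pushing to D ≈ 22.

```bash
python3 - <<'E'
from h import *
c=dict(np.load('pics/w17.png.npz')); g=c['img'].astype(int).sum(2)/3; v=g[300:332,300:336].mean(1).round(0).astype(int); fb=300+int(np.argmin(np.diff(v[:26]))); print(fb)
fit3('w17.png',[231.5,fb,328.5],robot.sense())
E
python3 -m handwheel '[[[0.25,0,0],0,0],[[0.25,0,0],0,0],[[0.2,0,0],0,0],[[0,0,0],0,0]]' 3| grep -E 'pos|^force'
python3 - <<'E'
from h import *
edges('w18.png')
c=dict(np.load('pics/w18.png.npz')); g=c['img'].astype(int).sum(2)/3; print(g[300:372,300:336].mean(1).round(0).astype(int).tolist())
E
```

```text
319
tilt 44 along 22.2 lat -1.0 0.0
tilt 44 along 22.2 lat -1.0 0.0
ee_pos: [0.6057, 0.1466, -0.0342]
force: [1.8, -4.7, 0.2]
305 [(206, 32), (207, 57), (236, -9), (237, -49), (247, -8), (248, -47), (249, -84), (250, -15), (338, -7), (345, 15), (346, 56), (347, 54), (348, -33), (367, -11), (368, -46), (370, 9)]
318 [(207, 30), (208, 57), (236, -17), (237, -39), (247, -8), (248, -48), (249, -86), (250, -12), (345, 17), (346, 53), (347, 55), (348, -33), (367, -12), (368, -45), (370, 7)]
331 [(205, 10), (209, 24), (210, 53), (236, -16), (237, -41), (247, -8), (248, -46), (249, -88), (250, -13), (345, 16), (346, 59), (347, 54), (348, -33), (349, -7), (367, -11), (368, -47)]
[ 0.6057  0.1466 -0.0342] 0.03434073029974777 [ 1.8 -4.7  0.2]
[24, 24, 24, 24, 24, 24, 24, 24, 24, 24, 24, 24, 25, 24, 24, 24, 24, 24, 24, 24, 24, 24, 24, 24, 24, 25, 24, 24, 25, 24, 25, 25, 25, 25, 25, 25, 24, 22, 19, 14, 13, 13, 13, 13, 12, 11, 27, 83, 137, 104, 100, 100, 100, 99, 100, 100, 100, 100, 100, 100, 100, 99, 99, 99, 99, 99, 99, 100, 88, 42, 45, 52]
```

```bash
python3 -c "
from h import *
fit3('w18.png',[248.5,338,346.5],robot.sense())"
python3 -m handwheel '[[[0.3,0,0],0,0],[[0.3,0,0],0,0],[[0.2,0,0],0,0],[[0,0,0],0,0]]' 3| grep -E 'pos|^force'
python3 - <<'E'
from h import *
edges('w19.png')
c=dict(np.load('pics/w19.png.npz')); g=c['img'].astype(int).sum(2)/3; print(g[320:372,300:336].mean(1).round(0).astype(int).tolist())
E
```

```text
tilt 44 along 25.5 lat -6.6 0.0
tilt 44 along 25.5 lat -6.6 0.0
ee_pos: [0.6046, 0.1548, -0.0341]
force: [0.8, -3.0, 1.2]
305 [(224, 32), (225, 59), (254, -39), (255, -16), (268, -49), (269, -85), (270, -14), (365, 49), (366, 70), (367, -13), (368, -75), (370, 10)]
318 [(225, 29), (226, 58), (253, -7), (254, -37), (255, -17), (267, -9), (268, -46), (269, -84), (270, -15), (365, 50), (366, 69), (367, -13), (368, -75), (370, 9)]
331 [(223, 8), (226, 26), (227, 49), (228, 7), (254, -39), (255, -18), (267, -13), (268, -75), (269, -59), (364, 7), (365, 50), (366, 71), (367, -14), (368, -75), (369, -7), (370, 11)]
[ 0.6046  0.1548 -0.0341] 0.0340995270197638 [ 0.8 -3.   1.2]
[23, 23, 23, 23, 23, 23, 23, 23, 23, 23, 23, 23, 23, 23, 23, 23, 24, 23, 23, 23, 23, 23, 23, 23, 23, 23, 24, 23, 23, 23, 23, 23, 24, 24, 23, 23, 23, 22, 17, 12, 12, 13, 13, 13, 11, 16, 66, 137, 123, 47, 43, 52]
```

The relay stands still at about 44° and the pads just slide over it: it's leaning on the rim with its tail held by mat friction. So let go, and if it stays leaning, hook its pin end from the bin side with shut fingers and tip it upright. Release, rise, look.

```bash

python3 -m handwheel '[[[0,0,0],0,0.6],[[0,0,0],0,0.6],[[0,0,0],0,0.6],[[0,0,-3],0,0.6],[[0,0,-5],0,0.6]]' 3| grep -E 'pos|^force|width'
python3 -m handwheel '[[[0,0,-2],0,0],[[-1,0,0],0,0],[[0,0,0],0,0]]' 3| grep -E 'time|pos|^force'
python3 - <<'E'
from h import *
c=snap('wrist','w20.png'); d=snap('scene','s20.png')
u,v=w2px(d,[.606,.15,.03])[0].astype(int)
cv2.imwrite('pics/p20.png',np.hstack([c['img'][60:440,140:500,::-1],cv2.resize(d['img'][v-40:v+40,u-45:u+45,::-1],(430,380),interpolation=cv2.INTER_CUBIC)]))
E
```

```text
ee_pos: [0.6023, 0.1543, 0.0444]
force: [1.3, 0.3, 0.4]
grip_width: 0.0559
time: 37.78
ee_pos: [0.6044, 0.1435, 0.0636]
force: [-0.2, -1.0, -0.9]
```

View pics/p20.png

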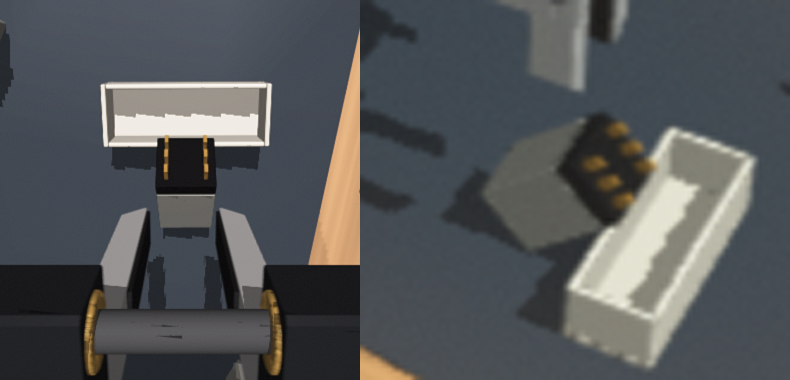

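It leans stably on the rim, pins up over the bin (wrist crop: pin face rows 138–190, near-side rim at row 145). Now over it with the fingers shut, down behind the pin end, and pull back.

```bash

python3 -m handwheel '[[[2.4,0,0],0,0],[[2.5,0,0],0,0],[[0,0,0],0,0],[[0,0,2.5],0,0],[[0,0,2.5],0,0]]' 3| grep -E 'pos|^force'
python3 -m handwheel '[[[0,0,1.4],0,0],[[0,0,0],0,0],[[-0.4,0,0],0,0],[[-0.4,0,0],0,0],[[-0.4,0,0],0,0]]' 3| grep -E 'pos|^force|width'
python3 -m handwheel '[[[-0.4,0,0],0,0],[[-0.3,0,0],0,0],[[-0.3,0,0],0,0],[[0,0,0],0,0]]' 3| grep -E 'pos|^force|time'
python3 - <<'E'
from h import *
edges('w21.png')
E
```

```text
ee_pos: [0.5995, 0.1922, 0.0146]
force: [-0.5, 0.1, -0.3]
ee_pos: [0.6023, 0.1815, 0.0032]
force: [-0.8, 2.6, 2.7]
grip_width: 0.0002
time: 39.62
ee_pos: [0.6022, 0.1709, 0.0015]
force: [-0.1, 1.0, 1.6]
305 [(208, 11), (209, 36), (210, 22), (213, -17), (214, -53), (215, -46), (216, 21), (237, 32), (238, 59), (262, -9), (263, -49), (270, -7), (271, -15), (323, -16), (324, -89), (325, -20), (369, -8)]
318 [(208, 11), (209, 38), (210, 18), (212, -7), (213, -19), (214, -50), (215, -36), (216, 13), (239, 31), (240, 59), (262, -10), (263, -47), (267, -14), (279, -11), (282, -7), (289, -11), (293, -8), (297, -10), (301, -7), (331, -7), (345, -8), (350, 10), (351, 15), (352, 14), (363, -9), (366, 8), (370, 8), (373, -13)]
331 [(208, 14), (209, 38), (210, 17), (212, -8), (213, -19), (214, -53), (215, -32), (216, 11), (236, 27), (237, 57), (262, -8), (263, -49), (268, -19), (323, -10), (324, -38), (325, -8), (337, -16), (344, -7), (345, -19), (348, 9), (349, 21), (350, 8), (364, -12), (365, 14), (373, 8)]
[0.6022 0.1709 0.0015] 0.00030620338735270493 [-0.1  1.   1.6]
```

```bash

python3 -m handwheel '[[[-0.4,0,0],0,0],[[-0.4,0,0],0,0],[[0,0,0],0,0]]' 3| grep -E 'pos|^force'
python3 -m handwheel '[[[-0.4,0,-0.1],0,0],[[0,0,0],0,0]]' 3| grep -E 'pos|^force|time'
python3 - <<'E'
from h import *
d=snap('scene','s22.png'); im=d['img']
u,v=w2px(d,[.606,.13,.03])[0].astype(int); print(u,v)
# ascii class map: gold G, light #, black .
hs=cv2.cvtColor(im,cv2.COLOR_RGB2HSV)
for y in range(v-26,v+22,2):
    print(''.join('G' if 10<hs[y,x,0]<30 and hs[y,x,1]>110 and hs[y,x,2]>90 else '#' if hs[y,x,2]>110 and hs[y,x,1]<50 else '*' if hs[y,x,2]<35 else '-' for x in range(u-40,u+50)))
E
```

```text
ee_pos: [0.6033, 0.1628, 0.0016]
force: [0.3, 2.1, 0.3]
time: 40.3
ee_pos: [0.604, 0.159, 0.0029]
force: [-0.9, 1.4, 1.4]
371 263
--------------------*****----------------------------------------G------------------------
-----------------------*******------------------------------------------------------------
-----------------------------*******------------------------------------------------------
----------------------------------*******-------------------###---------------------------
----------------------------------------*******-------------##----------------------------
---------------------------------------------******------#####----------------------------
--------------------------------------------------------######----------------------------
------------------------------------------------------########----------------------------
-----------------------------------------------------#########----------------------------
----------------------------------*-------------------########----#########---------------
---------------------------------****---------------########
[... 513 characters left out ...]
------------------------------############################-----
--------------------------------------------------------############################------
-------------------------------------------------------############################-------
------------------------------------------------------############################--------
----------------------------------------------------############################----------
---------------------------------------------------############################-----------
--------------------------------------------------############################------------
-------------------------------------------------############################-------------
```

```bash

python3 -m handwheel '[[[0.3,0,-3],0,0.5],[[0,0,-4],0,1],[[0,0,-3],0,1],[[0,0,0],0,1]]' 3| grep -E 'pos|^force|time'
python3 - <<'E'
from h import *
c=snap('wrist','w23.png'); hs=cv2.cvtColor(c['img'],cv2.COLOR_RGB2HSV); im=c['img'].sum(2)//3
n,l,st,ce=cv2.connectedComponentsWithStats(((hs[...,0]>10)&(hs[...,0]<30)&(hs[...,1]>110)&(hs[...,2]>90)).astype('uint8'))
for i in range(1,n):
    if 8<st[i,4]<400: print(st[i],ce[i].round(), px2w(c,ce[i],.06)[0].round(4))
for y in range(180,370,4): print(y,''.join('G' if 10<hs[y,x,0]<30 and hs[y,x,1]>110 and hs[y,x,2]>90 else '#' if hs[y,x,2]>110 and hs[y,x,1]<50 else '*' if hs[y,x,2]<40 else '-' for x in range(240,400,2)))
E
```

```text
time: 40.85
ee_pos: [0.6054, 0.1621, 0.1052]
force: [0.6, -0.7, -0.1]
[94 99 12  7 48] [ 99. 102.] [0.4602 0.2307 0.06  ]
[118 112  12   7  46] [123. 114.] [0.4749 0.2252 0.06  ]
[ 88 115  14   6  51] [ 93. 117.] [0.4568 0.2214 0.06  ]
[112 127  13   7  51] [118. 129.] [0.4716 0.2159 0.06  ]
[301 221   4  22  74] [303. 232.] [0.5926 0.1646 0.06  ]
[332 221   4  22  71] [333. 232.] [0.6128 0.1675 0.06  ]
[219 416   2   5   9] [219. 418.] [0.5471 0.015  0.06  ]
[426 416   3   9  14] [427. 419.] [0.7012 0.0322 0.06  ]
[397 462   5   5  15] [399. 464.] [ 0.6874 -0.0104  0.06  ]
180 ----###--###############################################################--##----
184 ----###--###############################################################--##----
188 ----###--##############################################################---##----
192 ----###--###############################################################--##----
196 -----##--###############################################################--##----
200 -----##--###############################################################--##----
204 -----
[... 2860 characters left out ...]
-----********-######
340 #########-********-----------------------------------------------********-######
344 #########-********------------------------------------------------********-###--
348 ---------********-------------------------------------------------*********-----
352 ---------********--------------------------------------------------********-----
356 ------#--*******---------------------------------------------------********-----
360 ---------*******----------------------------------------------------*******-----
364 ---------******-----------------------------------------------------*******-----
368 ---------******---------------*--------------------------------------******-----
```

It slid out flat: the fingertip hit too low on the sloped end face and pushed along the axis. Next time I'll pull on the pins, higher up. Locate it and repeat quickly.

```bash
python3 - <<'E'
from h import *
c=dict(np.load('pics/w23.png.npz')); g=c['img'].astype(int).sum(2)//3; s=robot.sense(); M=R.from_quat(s['ee_rot']).as_matrix()
for u in (305,318,331): print(u,[(240+i,int(v)) for i,v in enumerate(np.diff(g[240:320,u])) if abs(v)>30])
hs=cv2.cvtColor(c['img'],cv2.COLOR_RGB2HSV); m=((hs[...,2]>110)&(hs[...,1]<50)).astype('uint8'); m[:250]=0;m[315:]=0;m[:,:280]=0;m[:,:]*=1;m[:,360:]=0
ys,xs=np.where(m); r=cv2.minAreaRect((px2w(c,np.c_[xs,ys],.036)[:,:2]*1000).astype('float32')); print(r)
ctr=np.array(r[0])/1000
print('cover centre in tool x,y (cm):',(M.T@(np.r_[ctr,0]-np.r_[s['ee_pos'][:2],0]))[:2]*100)
goto(s['ee_pos'][0],s['ee_pos'][1],-.034,1.695-np.pi/2)
E
```

```text
305 [(256, 86), (257, 89), (258, -38), (306, -59), (307, -39)]
318 [(256, 79), (257, 90), (258, -33), (306, -62), (307, -38)]
331 [(256, 72), (257, 87), (306, -67), (307, -34)]
((607.9862060546875, 121.9159164428711), (34.11369323730469, 38.811126708984375), 7.019347190856934)
cover centre in tool x,y (cm): [-4.03139068 -0.08297042]
turn -0.000 (or +3.141)  then shift cm [ 1.000e-02 -2.000e-02  1.369e+01] | shift first [ 1.000e-02 -2.000e-02  1.369e+01] q6 -0.04 pos [0.6038 0.162  0.1029] t 40.9
```

```bash
python3 - <<'E'
from h import *
c=dict(np.load('pics/w23.png.npz')); g=c['img'].astype(int).sum(2)/3; s=robot.sense()
print(g[216:260,310:326].mean(1).round(0).astype(int).tolist())
M=R.from_quat(s['ee_rot']).as_matrix(); 
w=c['img'][282,:,:].astype(int).sum(1)//3
# model: tail lower edge at tool-x t, z=.002, tilt p
def rw(x):
    p=x[0]; e=np.array([[54,34],[44,34],[0,34]])/1000
    q=np.c_[e[:,0]*np.cos(p)-e[:,1]*np.sin(p)+x[1],e[:,0]*np.sin(p)+e[:,1]*np.cos(p)+.002]
    return w2px(c,np.c_[(s['ee_pos'][:2]+q[:,:1]*M[:2,0]),q[:,1]])[:,1]
for t in range(0,50,5): 
    p=np.radians(t); r=least_squares(lambda x:(rw([p,x[0]])-[244.5,257,307])[1:],[-.07]); print(t,r.x.round(4),(rw([p,r.x[0]])-[244.5,257,307]).round(1))
E
```

```text
[191, 239, 239, 216, 130, 46, 37, 39, 30, 11, 10, 13, 16, 17, 17, 17, 17, 16, 17, 17, 17, 17, 17, 17, 18, 17, 17, 17, 17, 26, 39, 21, 19, 18, 18, 18, 18, 18, 17, 15, 27, 105, 194, 164]
0 [-0.0629] [-3.3 -2.7  2.8]
5 [-0.0592] [-2.2 -1.8  1.9]
10 [-0.0555] [-0.8 -0.7  0.8]
15 [-0.0517] [ 1.   0.6 -0.7]
20 [-0.0479] [ 3.1  2.1 -2.3]
25 [-0.0442] [ 5.5  3.7 -4.2]
30 [-0.0404] [ 8.2  5.6 -6.3]
35 [-0.0367] [11.2  7.6 -8.6]
40 [-0.0331] [ 14.4   9.7 -11.1]
45 [-0.0296] [ 17.8  11.9 -13.7]
```

```bash

python3 -m handwheel '[[[-4.6,0,1],0,0.6],[[0,0,5],0,0.6],[[0,0,4.5],0,0.6],[[0,0,2.2],0,0.6],[[0,0,1],0,0.6]]' 5| grep -E 'pos|^force'
python3 -m handwheel '[[[0,0,0],0,0],[[0,0,0],0,0],[[0,0,0],0,0],[[0,0,0],0,0],[[0,0,-1.5],0,0]]' 5| grep -E 'pos|width'
python3 -m handwheel '[[[0,0,-2.5],0,0],[[1.2,0,0],0,0],[[0,0,0.6],0,0],[[0,0,0.6],0,0],[[0,0,0.5],0,0]]' 4| grep -E 'pos|^force'
python3 -m handwheel '[[[0,0,0.5],0,0],[[0,0,0.5],0,0],[[0,0,0.4],0,0],[[0,0,0.3],0,0],[[0,0,0.2],0,0]]' 3| grep -E 'pos|^force|time'
python3 -c "
from h import *
edges('w24.png')"
```

```text
ee_pos: [0.6078, 0.1166, -0.0364]
force: [0.1, -0.7, 0.6]
ee_pos: [0.6079, 0.1164, -0.0198]
grip_width: 0.0339
ee_pos: [0.6066, 0.1285, -0.0129]
force: [0.2, -0.3, -0.9]
time: 43.4
ee_pos: [0.6079, 0.1286, -0.0303]
force: [-0.9, 0.3, 0.6]
305 [(204, -26), (205, -108), (206, -25), (293, 8), (294, 63), (295, 82), (296, -20), (297, -46), (298, 14), (348, -25), (349, -40), (355, 9), (356, 22), (367, -8), (368, -26), (369, 8)]
318 [(204, -32), (205, -101), (206, -23), (293, 7), (294, 71), (295, 87), (296, -17), (297, -34), (298, -13), (348, -22), (349, -44), (357, 16), (358, 14), (368, -26), (370, 7)]
331 [(204, -32), (205, -104), (206, -19), (281, -14), (293, 12), (294, 72), (295, 84), (296, -18), (297, -39), (298, -9), (348, -25), (349, -43), (354, 11), (355, 23), (367, -7), (368, -24), (370, 9)]
[ 0.6079  0.1286 -0.0303] 0.03398270609796815 [-0.9  0.3  0.6]
```

```bash

python3 -m handwheel '[[[0.2,0,0.25],0,0],[[0.3,0,0.15],0,0],[[0.3,0,0],0,0],[[0.3,0,0],0,0],[[0.2,0,0],0,0]]' 5| grep -E 'pos|^force'
python3 -m handwheel '[[[0,0,0],0,0.6],[[0,0,0],0,0.6],[[0,0,-3],0,0.6],[[0,0,-4],0,0.6],[[1,0,-2],0,0]]' 3| grep -E 'pos|^force'
python3 -m handwheel '[[[1.9,0,0],0,0],[[2,0,0],0,0],[[0,0,0],0,0],[[0,0,2],0,0],[[0,0,1.5],0,0]]' 3| grep -E 'pos|^force'
python3 -c "
from h import *
s=robot.sense(); print(s['ee_pos'],s['grip_width'],s['time']); c=snap('wrist','w25.png'); d=snap('scene','s25.png')
hs=cv2.cvtColor(d['img'],cv2.COLOR_RGB2HSV);u,v=w2px(d,[.606,.16,.045])[0].astype(int); print(u,v)
n,l,st,ce=cv2.connectedComponentsWithStats(((hs[...,0]>8)&(hs[...,0]<32)&(hs[...,1]>110)&(hs[...,2]>80)).astype('uint8'))
for i in range(1,n):
    if st[i,4]>2 and abs(ce[i][0]-u)<35 and abs(ce[i][1]-v)<30: print(st[i][4],ce[i].round(1))
u=np.array([-.124,.992,0]); T=np.array([.6044,.168,.002])-.031*u
for ph in (0,20,35,45,60,75,90):
    p=np.radians(ph); print(ph,[w2px(d,T+u*((a*np.cos(p)-b*np.sin(p))/1000)+np.array([0,0,1])*((a*np.sin(p)+b*np.cos(p))/1000)+np.array([.992,.124,0])*.011)[0].round().astype(int).tolist() for a,b in((60,6),(60,17),(60,28))])
"
```

```text
ee_pos: [0.6072, 0.1401, -0.0338]
force: [0.5, -7.3, 1.0]
ee_pos: [0.6062, 0.1517, 0.0581]
force: [0.5, -0.1, -0.3]
ee_pos: [0.5988, 0.1895, 0.0181]
force: [-0.1, 0.1, 0.2]
[0.59881621 0.18947857 0.01809753] 0.0013148684593310752 45.325
384 264
144126 [366.5 250.9]
4 [390.  258.2]
8 [382.5 261.5]
9 [385.6 265.3]
8 [388.5 269. ]
0 [[399, 287], [399, 284], [399, 280]]
20 [[397, 279], [395, 275], [394, 271]]
35 [[393, 273], [390, 269], [388, 265]]
45 [[390, 269], [386, 265], [383, 261]]
60 [[383, 264], [379, 260], [375, 257]]
75 [[376, 260], [371, 257], [367, 254]]
90 [[369, 257], [364, 255], [359, 253]]
```

The pins match the 45° prediction exactly. Lower 6 mm and pull on the pins.

```bash

python3 -m handwheel '[[[-0.3,0,0.6],0,0],[[-0.5,0,0],0,0],[[-0.4,0,0],0,0],[[-0.4,0,0],0,0],[[-0.4,0,0],0,0]]' 3| grep -E 'pos|^force'
cat > pins.py <<'E'
from h import *
s=robot.sense(); print(s['ee_pos'].round(4),s['time']); d=snap('scene','s_pins.png')
hs=cv2.cvtColor(d['img'],cv2.COLOR_RGB2HSV);u,v=w2px(d,[.606,.15,.045])[0].astype(int)
n,l,st,ce=cv2.connectedComponentsWithStats(((hs[...,0]>8)&(hs[...,0]<32)&(hs[...,1]>110)&(hs[...,2]>80)).astype('uint8'))
for i in range(1,n):
    if 2<st[i,4]<200 and abs(ce[i][0]-u)<40 and abs(ce[i][1]-v)<30: print(st[i][4],ce[i].round(1))
E
python3 pins.py
```

```text
ee_pos: [0.6028, 0.1699, 0.0151]
force: [-0.1, -0.3, 0.3]
[0.6028 0.1699 0.0151] 46.05
6 [381.  260.5]
7 [384.1 264.3]
8 [387.6 267.8]
```

```bash

python3 -m handwheel '[[[-0.4,0,0],0,0],[[-0.4,0,0],0,0],[[-0.4,0,0],0,0]]' 3| grep -E 'pos|^force'
python3 pins.py
```

```text
ee_pos: [0.605, 0.1589, 0.0164]
force: [-3.1, 3.1, 9.6]
[0.605  0.1589 0.0164] 46.475
6 [375.2 257.8]
6 [378.8 261.2]
7 [383.3 264.4]
```

Now at 60°, matching the prediction. A bit more.

```bash

python3 -m handwheel '[[[-0.3,0,-0.3],0,0],[[-0.4,0,0],0,0],[[0,0,0],0,0]]' 3| grep -E 'pos|^force'
python3 pins.py
```

```text
ee_pos: [0.6057, 0.151, 0.0186]
force: [-0.1, 0.3, 5.1]
[0.6057 0.151  0.0186] 46.9
5 [371.2 255.6]
6 [375.2 258.8]
7 [379.9 261.7]
```

```bash

python3 -m handwheel '[[[-0.4,0,-0.2],0,0],[[-0.4,0,-0.1],0,0],[[0,0,0],0,0]]' 3| grep -E 'pos|^force'
python3 pins.py
```

```text
ee_pos: [0.6056, 0.1428, 0.0203]
force: [-0.1, -0.2, 0.1]
[0.6056 0.1428 0.0203] 47.325
4 [367.5 253.5]
5 [371.8 256.4]
6 [376.3 259.2]
```

```bash

python3 -m handwheel '[[[-0.4,0,0],0,0],[[-0.4,0,0],0,0],[[0,0,-4],0,0.6],[[0,0,-4],0,0.6]]' 3| grep -E 'pos|^force'
python3 pins.py
python3 -c "
from h import *
c=snap('wrist','w26.png'); hs=cv2.cvtColor(c['img'],cv2.COLOR_RGB2HSV)
n,l,st,ce=cv2.connectedComponentsWithStats(((hs[...,0]>8)&(hs[...,0]<32)&(hs[...,1]>110)&(hs[...,2]>80)).astype('uint8'))
for i in range(1,n):
    if st[i,4]>5 and 250<ce[i][0]<390: print(st[i],ce[i].round(1),px2w(c,ce[i],.06)[0].round(4))
"
```

```text
ee_pos: [0.6062, 0.1352, 0.101]
force: [0.2, 0.6, 0.8]
[0.6062 0.1352 0.101 ] 47.875
7 [362.7 245.1]
6 [367.5 247. ]
9 [372.1 248.7]
9 [357.9 252.3]
6 [362.5 254. ]
8 [367.2 255.6]
[300 244   4  11  39] [301.6 249.1] [0.5985 0.1257 0.06  ]
[333 244   4  11  37] [334.7 248.8] [0.6206 0.1285 0.06  ]
[300 258   5  11  37] [302.1 263. ] [0.5999 0.1159 0.06  ]
[333 258   4  11  41] [334.6 263.1] [0.6218 0.1185 0.06  ]
[301 272   4  11  40] [302.4 277.2] [0.6012 0.1057 0.06  ]
[333 272   4  11  42] [334.5 276.8] [0.6231 0.1087 0.06  ]
[252 350  17  85 691] [258.2 390.7] [0.5788 0.0131 0.06  ]
[378 350  16  85 599] [387.2 393.2] [0.6741 0.0223 0.06  ]
[276 466  99  13 706] [340.  470.1] [ 0.6486 -0.0506  0.06  ]
```

The wide relay stands upright, with all six pins visible in the scene and wrist images as a 22 x 20 mm grid centred near (0.611, 0.117), and it's free. Now take it from above.

```bash
python3 -c "
from h import *
goto(.611,.1172,-.004,.124)"
```

```text
turn -0.000 (or +3.142)  then shift cm [-1.81 -0.28 11.03] | shift first [-1.81 -0.28 11.03] q6 -0.09 pos [0.6105 0.1355 0.1063] t 47.975
```

```bash

python3 -m handwheel '[[[-1.8,-0.1,0],0,0.6],[[0,0,5],0,0.6],[[0,0,4],0,0.6],[[0,0,1.6],0,0.6],[[0,0,0],0,0.6]]' 8| grep -E 'pos|^force'
python3 -c "
from h import *
goto(.611,.1172,-.004,.124)"
```

```text
ee_pos: [0.6067, 0.1169, -0.007]
force: [0.2, -0.3, 0.4]
turn -0.000 (or +3.141)  then shift cm [-0.02  0.43 -0.3 ] | shift first [-0.02  0.43 -0.3 ] q6 -0.12 pos [ 0.6067  0.1169 -0.007 ] t 48.6
```

```bash

python3 -m handwheel '[[[0,0.4,-0.3],0,0.6],[[0,0,0],0,0],[[0,0,0],0,0],[[0,0,0],0,0],[[0,0,-3],0,0]]' 8| grep -E 'pos|width|grip_f'
python3 -m handwheel '[[[0,0,-4.5],0,0],[[-5.6,-0.6,0],0,0],[[-5.6,-0.6,0],0.16,0],[[-5.6,0.3,0],0.17,0],[[-5.6,1.2,0],0.172,0]]' 8| grep -E 'pos|width'
python3 -c "
from h import *
goto(.6173,-.2226,.07,-.378)"
```

```text
ee_pos: [0.6094, 0.118, 0.0254]
grip_width: 0.0338
grip_force: 8.0
ee_pos: [0.615, -0.1095, 0.0727]
grip_width: 0.0337
turn -0.005 (or +3.136)  then shift cm [-10.42   4.39   0.27] | shift first [-10.4    4.44   0.27] q6 0.03 pos [ 0.615  -0.1095  0.0727] t 49.85
```

```bash

python3 -m handwheel '[[[-5.2,2.2,0],0,0],[[-5.2,2.2,0],0,0],[[0,0,0],0,0]]' 8| grep -E 'pos|width'
python3 -c "
from h import *
goto(.6173,-.2226,.0,-.378)"
```

```text
ee_pos: [0.6175, -0.2247, 0.0727]
grip_width: 0.0343
turn -0.005 (or +3.137)  then shift cm [ 0.19 -0.1   7.27] | shift first [ 0.19 -0.1   7.27] q6 -0.14 pos [ 0.6175 -0.2247  0.0727] t 50.225
```

```bash

python3 -m handwheel '[[[0.2,-0.1,3],0,0],[[0,0,3],0,0],[[0,0,1.2],0,0],[[0,0,0],0,0],[[0,0,0],0,0.6]]' 8| grep -E 'pos|^force'
python3 -m handwheel '[[[0,0,0],0,0.6],[[0,0,-3],0,0.6],[[0,0,-5],0,0.6],[[0,0,0],0,0.6]]' 8| grep -E 'pos|^force|time'
python3 - <<'E'
from h import *
def golds(c,z):
    hs=cv2.cvtColor(c['img'],cv2.COLOR_RGB2HSV)
    n,l,st,ce=cv2.connectedComponentsWithStats(((hs[...,0]>8)&(hs[...,0]<32)&(hs[...,1]>110)&(hs[...,2]>80)).astype('uint8'))
    for i in range(1,n):
        if 5<st[i,4]<100 and ce[i][1]<345: print(st[i][4],ce[i].round(1),px2w(c,ce[i],z)[0].round(4))
golds(snap('wrist','w27.png'),.063)
goto(.66,-.05,.08)
E
```

```text
ee_pos: [0.6186, -0.2186, 0.0018]
force: [0.0, -0.1, 1.4]
time: 51.35
ee_pos: [0.6213, -0.2206, 0.0869]
force: [-0.2, 0.1, -0.0]
43 [296.5 229.9] [ 0.6115 -0.2045  0.063 ]
43 [333.  229.6] [ 0.6321 -0.2126  0.063 ]
46 [296.6 245.7] [ 0.6078 -0.2138  0.063 ]
42 [332.6 245.7] [ 0.6283 -0.222   0.063 ]
43 [296.7 261.6] [ 0.6039 -0.2232  0.063 ]
40 [332.6 261.2] [ 0.6247 -0.2312  0.063 ]
turn 0.000 (or +0.000)  then shift cm [17.26 -2.5   0.36] | shift first [17.26 -2.5   0.36] q6 -0.13 pos [ 0.6195 -0.2196  0.0838] t 51.4
```

The wide relay is upright in the square bin (pin grid 22 x 20 mm centred at (0.618, -0.218), 5 mm off the bin centre). Now get the slim poses from stored images.

```bash
python3 - <<'E'
from h import *
for f in('w1.png','w2.png','w9.png','w23.png','w20.png','w26.png','w27.png'):
    c=dict(np.load('pics/'+f+'.npz')); hs=cv2.cvtColor(c['img'],cv2.COLOR_RGB2HSV)
    n,l,st,ce=cv2.connectedComponentsWithStats(((hs[...,0]>8)&(hs[...,0]<32)&(hs[...,1]>110)&(hs[...,2]>80)).astype('uint8'))
    w=np.array([px2w(c,ce[i],.055)[0,:2] for i in range(1,n) if 5<st[i,4]<150])
    for nm,p in(('a',[.67,-.016]),('b',[.466,.223])):
        if len(w)==0: continue
        k=w[np.hypot(*(w-p).T)<.03]
        if len(k)==4:
            r=cv2.minAreaRect((k*1000).astype('float32')); print(f,nm,np.round(k.mean(0),4),np.round(r[1],1),round(r[2],1), (k*1000).round().tolist())
        elif len(k): print(f,nm,len(k))
c=dict(np.load('pics/w27.png.npz')); print(w2px(c,[.67,-.016,.05]))
E
```

```text
w1.png a 2
w2.png a 8
w9.png a 1
w23.png a 1
w23.png b [0.4636 0.2231] [10.  16.2] 69.5 [[458.0, 231.0], [473.0, 225.0], [454.0, 221.0], [469.0, 216.0]]
w20.png b [0.4632 0.2233] [10.1 16.2] 69.7 [[457.0, 231.0], [472.0, 225.0], [454.0, 221.0], [469.0, 216.0]]
w26.png b [0.4636 0.2233] [10.  16.2] 69.6 [[458.0, 231.0], [473.0, 225.0], [454.0, 221.0], [469.0, 216.0]]
[[ 262.46154955 -146.05362599]]
```

```bash

python3 -m handwheel '[[[5,-0.8,0],0,0.6],[[5,-0.8,0],0,0.6],[[4.5,-0.8,0],0,0.6],[[0,0,0],0,0.6]]' 8| grep -E 'pos|time'
cat >> h.py <<'E'
def slim(c,p,rad=.035,z=.055):
    hs=cv2.cvtColor(c['img'],cv2.COLOR_RGB2HSV)
    n,l,st,ce=cv2.connectedComponentsWithStats(((hs[...,0]>10)&(hs[...,0]<30)&(hs[...,1]>130)&(hs[...,2]>80)).astype('uint8'))
    w=[(px2w(c,ce[i],z)[0,:2],ce[i].round(),st[i,4]) for i in range(1,n) if 5<st[i,4]<300]
    k=[x for x in w if np.hypot(*(x[0]-p))<rad]
    for x in k: print(x)
    if len(k)>=4:
        P=np.array([x[0] for x in k]); r=cv2.minAreaRect((P*1000).astype('float32')); print(P.mean(0).round(4),r)
E
python3 - <<'E'
from h import *
c=snap('wrist','w28.png'); slim(c,[.67,-.016]); goto(.67,-.016,-.006)
E
```

```text
time: 51.9
ee_pos: [0.648, -0.0719, 0.0791]
(array([ 0.66993644, -0.00911741]), array([318., 136.]), np.int32(40))
(array([ 0.68512134, -0.01478509]), array([346., 136.]), np.int32(45))
(array([ 0.66652176, -0.01840964]), array([318., 154.]), np.int32(44))
(array([ 0.68161413, -0.0243119 ]), array([346., 154.]), np.int32(44))
[ 0.6758 -0.0167] ((675.7752075195312, -16.714641571044922), (10.15177059173584, 16.253677368164062), 69.53216552734375)
turn 0.000 (or +0.000)  then shift cm [ 6.18 -0.05  8.52] | shift first [ 6.18 -0.05  8.52] q6 0.09 pos [ 0.648  -0.0737  0.0792] t 51.95
```

slim_a: pins at (318–346, 136–154) give centre (0.6758, -0.0167), with its 28 mm axis along the tool's y. No turn is needed before gripping.

```bash

python3 -m handwheel '[[[5,0.4,0],0,0.55],[[1.35,0.1,2],0,0.55],[[0,0,4],0,0.55],[[0,0,2.5],0,0.55],[[0,0,0],0,0]]' 8| grep -E 'pos|^force'
python3 -m handwheel '[[[0,0,0],0,0],[[0,0,0],0,0],[[0,0,0],0,0]]' 8| grep -E 'pos|width|grip_f'
python3 -c "
from h import *
goto(.6758,-.0167,-.006)"
```

```text
ee_pos: [0.6734, -0.0188, -0.0085]
force: [-0.2, 0.2, -0.6]
ee_pos: [0.6778, -0.0183, -0.0029]
grip_width: 0.0287
grip_force: 8.0
turn 0.000 (or +0.000)  then shift cm [ 0.07 -0.25  0.31] | shift first [ 0.07 -0.25  0.31] q6 0.18 pos [ 0.6778 -0.0183 -0.0029] t 52.95
```

```bash

python3 -m handwheel '[[[0,0,-3],0,0],[[0,0,-3],-0.167,0],[[0,0,0],-0.167,0],[[0,0,0],-0.168,0],[[5.3,-0.5,0],0,0]]' 8| grep -E 'pos|width'
python3 -m handwheel '[[[5.3,-0.5,0],0,0],[[5.3,-0.5,0],0,0],[[5.2,-0.5,0],0,0],[[0,0,0],0,0]]' 8| grep -E 'pos|width|time'
python3 -c "
from h import *
goto(.630,.191,.001,.124)"
```

```text
ee_pos: [0.6665, 0.032, 0.0568]
grip_width: 0.0285
time: 54.08
ee_pos: [0.63, 0.1923, 0.0563]
grip_width: 0.029
turn 0.005 (or -3.137)  then shift cm [-0.13 -0.02  5.53] | shift first [-0.13 -0.02  5.53] q6 -0.00 pos [0.63   0.1923 0.0563] t 54.075
```

```bash

python3 -m handwheel '[[[-0.1,0,3],0,0],[[0,0,1.8],0,0],[[0,0,0.6],0,0],[[0,0,0],0,0],[[0,0,0],0,0.5]]' 8| grep -E 'pos|^force'
python3 -m handwheel '[[[0,0,0],0,0.5],[[0,0,-3],0,0.5],[[0,0,-5],0,0.5],[[0,0,0],0,0.5]]' 8| grep -E 'pos|time'
python3 - <<'E'
from h import *
c=snap('wrist','w29.png'); slim(c,[.63,.191],.025,.058); goto(.4634,.2232,.05,1.216-np.pi/2)
E
```

```text
ee_pos: [0.6321, 0.1879, 0.0029]
force: [-0.4, 0.0, -0.2]
time: 55.2
ee_pos: [0.6351, 0.1886, 0.0878]
(array([0.62017038, 0.19244317]), array([298., 236.]), np.int32(59))
(array([0.63615409, 0.19444888]), array([324., 236.]), np.int32(59))
(array([0.62140254, 0.18271426]), array([298., 251.]), np.int32(55))
(array([0.63730115, 0.18470212]), array([324., 251.]), np.int32(59))
[0.6288 0.1886] ((628.773193359375, 188.5773468017578), (16.109054565429688, 9.813736915588379), 7.152346611022949)
turn 0.479 (or -2.663)  then shift cm [ -2.64 -17.14   3.39] | shift first [  5.56 -16.43   3.39] q6 -0.01 pos [0.6331 0.1883 0.0848] t 55.25
```

slim_a is upright in the long bin at (0.629, 0.189) with correct pin spacing. Now slim_b.

```bash

python3 -m handwheel '[[[1.85,-5.47,0],0,0.55],[[1.85,-5.47,0],0,0.55],[[1.85,-5.47,0],0,0.55],[[0,0,0],0.16,0.55],[[0,0,0],0.16,0.55]]' 8| grep -E 'pos'
python3 -m handwheel '[[[0,0,3],0.16,0.55],[[0,0,0],0,0.55]]' 8| grep -E 'pos'
python3 -c "
from h import *
slim(snap('wrist','w30.png'),[.4634,.2232])
goto(.4634,.2232,-.005,1.216-np.pi/2)"
```

```text
ee_pos: [0.4594, 0.2228, 0.0803]
ee_pos: [0.4582, 0.2221, 0.0486]
(array([0.45886625, 0.23047174]), array([317., 250.]), np.int32(74))
(array([0.47398804, 0.22493161]), array([347., 250.]), np.int32(76))
(array([0.45532038, 0.22102658]), array([317., 267.]), np.int32(77))
(array([0.47045419, 0.21539781]), array([347., 268.]), np.int32(75))
[0.4647 0.223 ] ((464.6595153808594, 222.9771270751953), (10.167655944824219, 16.14668846130371), 69.5981674194336)
turn 0.002 (or -3.140)  then shift cm [0.22 0.35 5.51] | shift first [0.21 0.35 5.51] q6 0.58 pos [0.4596 0.2224 0.0501] t 56.175
```

```bash

python3 -m handwheel '[[[0.2,0.4,2.5],0,0.55],[[0,0,2.8],0,0.55],[[0,0,0],0,0],[[0,0,0],0,0],[[0,0,0],0,0]]' 8| grep -E 'pos'
python3 -m handwheel '[[[0,0,0],0,0],[[0,0,-3],0,0],[[0,0,-3],-0.16,0],[[0,0,0],-0.16,0],[[0,0,0],-0.158,0]]' 8| grep -E 'pos|width|grip_f'
python3 -c "
from h import *
goto(.572,.183,.057,.124)"
```

```text
ee_pos: [0.4671, 0.2237, 0.0003]
ee_pos: [0.4663, 0.2234, 0.0597]
grip_width: 0.0286
grip_force: 8.0
turn 0.003 (or -3.138)  then shift cm [-5.32  9.99  0.28] | shift first [-5.35  9.97  0.28] q6 0.10 pos [0.4663 0.2234 0.0597] t 57.425
```

```bash

python3 -m handwheel '[[[-2.65,5,0],0,0],[[-2.65,5,0],0,0],[[0,0,0],0,0],[[0,0,0],0,0]]' 8| grep -E 'pos|width|time'
python3 -c "
from h import *
goto(.572,.183,.002,.124)"
```

```text
time: 57.92
ee_pos: [0.5708, 0.183, 0.0585]
grip_width: 0.028
turn -0.002 (or +3.140)  then shift cm [-0.01  0.13  5.65] | shift first [-0.01  0.13  5.65] q6 -0.00 pos [0.5708 0.183  0.0585] t 57.925
```

```bash

python3 -m handwheel '[[[0,0.1,3],0,0],[[0,0,1.8],0,0],[[0,0,0.8],0,0],[[0,0,0],0,0],[[0,0,0],0,0.42]]' 8| grep -E 'pos|^force'
python3 -m handwheel '[[[0,0,0],0,0.42],[[0,0,-3],0,0.42],[[0,0,-5],0,0.42],[[-4,0,0],0,0.42],[[0,0,0],0,0.42]]' 8| grep -E 'pos|time'
python3 - <<'E'
from h import *
c=snap('wrist','w31.png'); slim(c,[.572,.183],.025,.058); slim(c,[.629,.189],.022,.058)
t=snap('top','top31.png'); slim(t,[.618,-.218],.03,.063)
a=np.load('pics/top0.png.npz')['img']; df=np.abs(a.astype(int)-t['img']).sum(2)>90
n,l,st,ce=cv2.connectedComponentsWithStats(df.astype('uint8')); print([(st[i].tolist()) for i in range(1,n) if st[i,4]>25])
E
```

```text
ee_pos: [0.5729, 0.1832, 0.0033]
force: [-0.2, -0.5, 0.2]
time: 59.18
ee_pos: [0.5783, 0.1418, 0.0838]
(array([0.56172318, 0.1856283 ]), array([303., 173.]), np.int32(55))
(array([0.57773054, 0.1875462 ]), array([330., 173.]), np.int32(53))
(array([0.56305647, 0.17564913]), array([303., 190.]), np.int32(54))
(array([0.57898424, 0.17753933]), array([330., 190.]), np.int32(53))
[0.5704 0.1816] ((570.353759765625, 181.5838165283203), (16.176179885864258, 10.084951400756836), 6.832289218902588)
(array([0.62070913, 0.19267445]), array([403., 173.]), np.int32(55))
(array([0.63684339, 0.19466245]), array([431., 173.]), np.int32(55))
(array([0.62193907, 0.18273141]), array([403., 190.]), np.int32(56))
(array([0.63801567, 0.18468959]), array([430., 189.]), np.int32(56))
[0.6294 0.1887] ((629.3902587890625, 188.68545532226562), (16.25629234313965, 10.041362762451172), 7.024317264556885)
[[131, 168, 136, 312, 18660], [323, 195, 11, 8, 48], [224, 212, 21, 49, 725], [243, 214, 10, 45, 342], [403, 216, 34, 26, 539], [188, 235, 8, 11, 48], [255, 241, 6, 36, 113], [318, 259, 26, 23, 363], [207, 289, 14, 15, 108], [423, 298, 8, 13, 74], [255, 328, 385, 152, 34965]]
```

Both slim relays are upright on the floor of the long bin, and the wide one was confirmed in the square bin. Handing in.

```bash
python3 -c "
from rig import robot
print(robot.sign_off())"
```

```text
the job is handed in; nothing more can be done
None
```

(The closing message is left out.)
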